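Sort kiln props into their rows

TASK

Sort the three stray kiln props by length: stand each one upright and square in the row tray whose first prop has the same length, in front of that first prop. The tall one has fallen over: first stand it on the kiln-shelf slab and let go of it, to see that it stands true by itself, then take it again and put it in its row. Set the props down gently without dropping or toppling any, leave the first props standing in their rows, and leave the vase, glaze jar and brush where they are.

Things in the scene. Friction and masses are not known exactly. Their poses are not given: they have to be found in the camera images.
- row_short: Fixed dark-wood row tray for short props, side by side with the other two (pitch 63 mm, order varies). 170 mm along x (the row; +x end closed by a 6 mm end wall, -x end open), 60 wide along y. Origin: centre of underside, 10 mm above the bench (it is on a board). Floor 6 mm thick; side walls 7 mm thick, tops 30 mm above the origin; lane between them 46 mm wide.
- first_short: Loose short kiln prop (65 mm tall) already standing in the short row near its far end (about x = +50 mm of the row), showing what belongs there. Cream fired clay, square section 30 x 30 mm, a dark spot on each end. Origin at its middle, z along its length.
- prop_short: Loose short kiln prop to be sorted, 65 mm long, about 0.1 kg, standing upright on the bench. Cream fired clay, square section 30 x 30 mm, a dark spot on each end. Origin at its middle, z along its length, x and y square to its side faces.
- row_medium: Fixed dark-wood row tray for medium props, side by side with the other two (pitch 63 mm, order varies). 170 mm along x (the row; +x end closed by a 6 mm end wall, -x end open), 60 wide along y. Origin: centre of underside, 10 mm above the bench (it is on a board). Floor 6 mm thick; side walls 7 mm thick, tops 30 mm above the origin; lane between them 46 mm wide.
- first_medium: Loose medium kiln prop (80 mm tall) already standing in the medium row near its far end (about x = +50 mm of the row), showing what belongs there. Cream fired clay, square section 30 x 30 mm, a dark spot on each end. Origin at its middle, z along its length.
- prop_medium: Loose medium kiln prop to be sorted, 80 mm long, about 0.1 kg, standing upright on the bench. Cream fired clay, square section 30 x 30 mm, a dark spot on each end. Origin at its middle, z along its length, x and y square to its side faces.
- row_tall: Fixed dark-wood row tray for tall props, side by side with the other two (pitch 63 mm, order varies). 170 mm along x (the row; +x end closed by a 6 mm end wall, -x end open), 60 wide along y. Origin: centre of underside, 10 mm above the bench (it is on a board). Floor 6 mm thick; side walls 7 mm thick, tops 30 mm above the origin; lane between them 46 mm wide.
- first_tall: Loose tall kiln prop (95 mm tall) already standing in the tall row near its far end (about x = +50 mm of the row), showing what belongs there. Cream fired clay, square section 30 x 30 mm, a dark spot on each end. Origin at its middle, z along its length.
- prop_tall: Loose tall kiln prop to be sorted, 95 mm long, about 0.14 kg, fallen over: lying on a side face on the bench. Cream fired clay, square section 30 x 30 mm, a dark spot on each end. Origin at its middle, x along its length, y and z square to its side faces; either end may go up.
- slab: Flat buff kiln-shelf slab fixed on the bench, 110 x 110 x 15 mm. Origin: centre of its underside, z up; its top is 15 mm above the origin.
- vase: Loose cream unglazed vase, a bystander, 80 mm across at its widest, 132 mm tall. Origin: centre of its underside.
- glaze_jar: Loose blue glaze jar with black cap, a bystander, 54 mm across, 68 mm tall. Origin: centre of its underside.
- brush: Loose green-handled brush lying flat, a bystander, 150 mm long along its x axis, under 25 mm high. Origin: about its middle, underside.
Things that resemble listed ones, but are neither listed nor needed, are in the scene too. Leave any blue or yellow look-alike of the first_tall alone.

How it is judged (in metres and radians):
On the way:
1. the tall prop stands upright by itself on the slab, let go by the gripper (x of prop_tall in the frame of slab between -0.055 and 0.055 m and y of prop_tall in the frame of slab between -0.055 and 0.055 m and z of prop_tall in the frame of slab between 0.0565 and 0.0685 m and angle between the x axis of prop_tall and the z axis of slab, either way round below 0.1 rad and contact force between the fingers and prop_tall below 0.05 N and linear speed of prop_tall below 0.02 m/s), for 0.2 s.
At the end, for the whole second after the job is handed in: Each stray and first prop stands at rest, upright (0.1 rad), on the floor of its own length's row, square to it (0.26 rad), middle within 14 mm of the centre line; along the row's x axis strays at -75 to +45 mm, first props (behind them) at +20 to +75 mm (x of prop_short in the frame of row_short between -0.075 and 0.045 m and y of prop_short in the frame of row_short between -0.014 and 0.014 m and z of prop_short in the frame of row_short between 0.0325 and 0.0445 m and angle between the z axis of each of prop_short, first_short and the z axis of row_short, either way round below 0.1 rad and (angle between the y axis of prop_short and the x axis of row_short, either way round below 0.26 rad or angle between the y axis of prop_short and the y axis of row_short, either way round below 0.26 rad) and linear speed of each of prop_short, first_short, prop_medium, first_medium, prop_tall, first_tall below 0.02 m/s and x of first_short in the frame of row_short between 0.02 and 0.075 m and y of first_short in the frame of row_short between -0.014 and 0.014 m and z of first_short in the frame of row_short between 0.0325 and 0.0445 m and (angle between the y axis of first_short and the x axis of row_short, either way round below 0.26 rad or angle between the y axis of first_short and the y axis of row_short, either way round below 0.26 rad) and x of prop_medium in the frame of row_medium between -0.075 and 0.045 m and y of prop_medium in the frame of row_medium between -0.014 and 0.014 m and z of prop_medium in the frame of row_medium between 0.04 and 0.052 m and angle between the z axis of each of prop_medium, first_medium and the z axis of row_medium, either way round below 0.1 rad and (angle between the y axis of prop_medium and the x axis of row_medium, either way round below 0.26 rad or angle between the y axis of prop_medium and the y axis of row_medium, either way round below 0.26 rad) and x of first_medium in the frame of row_medium between 0.02 and 0.075 m and y of first_medium in the frame of row_medium between -0.014 and 0.014 m and z of first_medium in the frame of row_medium between 0.04 and 0.052 m and (angle between the y axis of first_medium and the x axis of row_medium, either way round below 0.26 rad or angle between the y axis of first_medium and the y axis of row_medium, either way round below 0.26 rad) and x of prop_tall in the frame of row_tall between -0.075 and 0.045 m and y of prop_tall in the frame of row_tall between -0.014 and 0.014 m and z of prop_tall in the frame of row_tall between 0.0475 and 0.0595 m and angle between the x axis of prop_tall and the z axis of row_tall, either way round below 0.1 rad and (angle between the y axis of prop_tall and the x axis of row_tall, either way round below 0.26 rad or angle between the y axis of prop_tall and the y axis of row_tall, either way round below 0.26 rad) and x of first_tall in the frame of row_tall between 0.02 and 0.075 m and y of first_tall in the frame of row_tall between -0.014 and 0.014 m and z of first_tall in the frame of row_tall between 0.0475 and 0.0595 m and angle between the z axis of first_tall and the z axis of row_tall, either way round below 0.1 rad and (angle between the y axis of first_tall and the x axis of row_tall, either way round below 0.26 rad or angle between the y axis of first_tall and the y axis of row_tall, either way round below 0.26 rad)); the robot touches nothing.
It fails at once if the vase, glaze jar or brush is shifted more than 25 mm, or the vase or jar tipped (distance of any of vase, glaze_jar, brush from where it was at the start of the episode above 0.025 m or angle between any of vase, glaze_jar's own z axis and vertical above 0.3 rad).
It fails at once if a prop is dropped or falls: it moves faster than 0.5 m/s (a fall of some 13 mm) while the fingers do not touch it ((linear speed of prop_short above 0.5 m/s and contact force between the fingers and prop_short below 0.05 N) or (linear speed of first_short above 0.5 m/s and contact force between the fingers and first_short below 0.05 N) or (linear speed of prop_medium above 0.5 m/s and contact force between the fingers and prop_medium below 0.05 N) or (linear speed of first_medium above 0.5 m/s and contact force between the fingers and first_medium below 0.05 N) or (linear speed of prop_tall above 0.5 m/s and contact force between the fingers and prop_tall below 0.05 N) or (linear speed of first_tall above 0.5 m/s and contact force between the fingers and first_tall below 0.05 N)).
It also fails if it takes over 72 s, if anything falls off the work surface, if the arm or the gripper's body presses on something with over 40 N, if the wrist force passes 120 N, or if a joint passes its speed limit or range.

ROBOT

A 7-joint arm with a two-finger parallel gripper is mounted at the origin on the work surface. World frame = base frame: x ahead of the robot, y to its left, z up, the work surface at z = 0. Lengths are in mm, angles in degrees, forces in N, time in s.
With the tool pointing down it reaches from about 400 to 875 mm from the base axis. Payload 6.5 kg.
Tool frame: the origin (TCP) lies between the finger pads; the fingertips stand 22 mm ahead of it and the grasp point (between the pads) lies 3 mm ahead of it; z points along the fingers, y is the line along which they close (so a half turn about z gives the same grasp; the last joint's range is limited). The gripper opens to 88 mm and grips with 3 to 60 N. Pads are 18 mm wide; open, the fingers measure 123 mm over their backs; the gripper's body (75 mm by 187 mm) begins 45 mm behind the grasp point.
Start: joints at [72.926, 30.733, -0.252, 88.115, 0.149, 61.152, -4.079], TCP at [149.32, -632.609, 229.916] pointing down, gripper open.
Joint ranges: [-154.64, 154.64], [-21.42, 123.67], [-72.66, 72.17], [13.99, 137.28], [-74.86, 254.86], [10.95, 109.41], [-158.01, 158.01]. Speed limits (degrees/s): [136.94, 136.94, 180, 180, 180, 180, 180].

INTERFACE

Orientations are given as a 3x3 rotation matrix whose columns are the frame's x, y, z axes.
In Python, from cell import ctrl gives the robot as it stands. The module is installed in compiled form; this text tells all that it offers.
- The arm moves only by the tool drive_tool, never from a script. Its argument "rows" is a list of rows, each a list of 6 numbers: the shift along the tool's x, y, z normalised to -1 to 1, where 1 is 0.1 m, then the turn, a rotation vector about the tool's x, y, z normalised to -1 to 1, where 1 is pi rad. In form: [[tx, ty, tz, ax, ay, az], ...]. A call has exactly 10 rows; each row is the pose to reach, as a shift and turn from the pose commanded when the call began, along the tool's axes at that moment, turning the shorter way round; what a row does not reach only later rows make up. A row lasts 1/8 s, in which the tool goes at most 62.5 mm and 10.7 degrees, less where a joint would pass 70% of its speed; a pose out of reach is approached as far as the arm can. A call with a number of a shift or a turn outside -1 to 1 is refused whole. A call with a gripper value outside its range is refused whole. "jaw" is the closure, from -1 (fully open) to 1 (shut), set as the call begins (left out, the last holds). The fingers move at their own pace and stop on an object; the grip force is fixed at half the most. Time passes only in rows, so rows that repeat a pose let the fingers close, or fill a call up. It gives the time, the measured TCP pose, the force, the opening and the grip force at its end, in the units of the state.
- ctrl.get_obs(): the state, without advancing time (a new reading comes with each control period).
- ctrl.camera(name): name is "side" or "top"; returns the picture (384x512x3 uint8, red, green, blue); there is no depth.
- ctrl.camera_info(name): a dict with "K" (3x3 intrinsics, pixels), "k1" (the pictures are not rectified: a ray, as slopes to the right and down, at radius r is drawn at 1 + k1 r^2 times it, then the intrinsics apply), "rvec" (rotation vector, rad) and "tvec" (3), from world to camera coordinates, as OpenCV has them. Camera axes: x right, y down, z forward; pixel columns grow to the right and rows downward; lengths in mm; the calibration is good to about 2 mm. A picture is of the moment at which its call begins. camera_info takes no time and is no camera call.
- ctrl.hand_in(): hands the job in; it is judged then, once.
Trained networks look in the newest picture that a camera, given by its name, has taken for a name from the list of things; names that differ only in an ending like _2 or _b are one class to them, and where a whole thing is asked for, a point or a joint stands for the part that bears it (a point fixed in the world has none). Each returns a list of dicts, best first, with "p" (0 to 1); they miss things now and then, are a little off and sometimes report something else, mostly with a low value. They report only what shows in the picture. A call takes as long as a camera call. They do not tell look-alikes from the thing itself.
- ctrl.search_frame(camera, query): "position" ([column, row] in pixels, amid what is visible of it).
The state is a dict: "time_s": time; "joints": joint angles; "joint_velocities": joint speeds; "joint_torque": joint torques, N m; "tool_pos": TCP position; "tool_rot": TCP orientation; "force": force on the tool from outside, world axes, zero at the start; "wrist_torque": the same for the moment, N m; "grip_width": finger opening in mm; "grasp_force": force on a finger pad.
Only numpy, scipy, OpenCV 4.12 (cv2) and the standard library are available. Lean on these libraries where they do the work, as an engineer would, in place of code of your own. Each camera call takes 0.05 s, during which the arm holds its last target. There are 200 camera calls.

## Working session

There is one attempt and no reset: what is moved stays moved. The work goes in short steps, Python scripts to look and compute and a tool call to move; the robot and the scene stay as the last step left them, time stands still between calls to the robot, and variables do not carry over. Pictures are saved under pics/ and viewed, at most 10 in all, crops included, and the job is handed in when it is done.

Besides the shell and the picture viewer there is one more tool, called after ">>>" by a JSON object that holds its "name" and its "arguments". drive_tool: Moves the arm, as the interface text tells. Scaled input: -1 to 1 covers 0.1 m each way for a shift and pi rad each way for a turn. Its arguments: {"type":"object","properties":{"rows":{"type":"array"},"jaw":{"type":"number"}},"required":["rows"]}

```bash
mkdir -p pics; cat > h.py <<'E'
import numpy as np, cv2
from cell import ctrl
def info(n):
    i=ctrl.camera_info(n); return np.array(i["K"],float),float(i["k1"]),cv2.Rodrigues(np.array(i["rvec"],float))[0],np.array(i["tvec"],float).ravel()
def proj(n,P):
    K,k,R,t=info(n); P=np.atleast_2d(np.array(P,float)); c=P@R.T+t; s=c[:,:2]/c[:,2:]
    s=s*(1+k*(s**2).sum(1,keepdims=True)); return s@K[:2,:2].T+K[:2,2]
def ray(n,p):
    K,k,R,t=info(n); s=cv2.undistortPoints(np.array([[p]],float),K,np.array([k,0,0,0.])).ravel()
    return -R.T@t, R.T@np.r_[s,1]
def onz(n,p,z):
    o,d=ray(n,p); return o+d*(z-o[2])/d[2]
def save(n,f,crop=None,s=1):
    a=ctrl.camera(n)[:,:,::-1]
    if crop: a=a[crop[1]:crop[3],crop[0]:crop[2]]
    cv2.imwrite(f,cv2.resize(a,None,fx=s,fy=s,interpolation=cv2.INTER_CUBIC)); return a
E
python3 - <<'E'
from h import *
save("top","pics/t0.png",s=1.5);save("side","pics/s0.png",s=1.5)
for n in ["top","side"]:
    K,k,R,t=info(n);print(n,K[0,0],k,(-R.T@t).round(),R[2].round(2))
    for q in ["row_short","row_medium","row_tall","first_short","first_medium","first_tall","prop_short","prop_medium","prop_tall","slab","vase","glaze_jar","brush"]:
        print(q,[(np.round(d["position"]).tolist(),round(d["p"],2)) for d in ctrl.search_frame(n,q)][:6])
E
```

```text
top 381.90859277375824 -0.13035715621587646 [ 405.   53. 1030.] [ 0.15 -0.01 -0.99]
row_short [([401.0, 191.0], 0.8), ([355.0, 177.0], 0.64)]
row_medium [([356.0, 200.0], 0.84)]
row_tall [([382.0, 194.0], 0.86)]
first_short [([382.0, 196.0], 0.62), ([357.0, 180.0], 0.56), ([396.0, 166.0], 0.46)]
first_medium [([356.0, 178.0], 0.52), ([376.0, 170.0], 0.49)]
first_tall [([348.0, 123.0], 0.71), ([378.0, 170.0], 0.61), ([382.0, 118.0], 0.52), ([384.0, 194.0], 0.25)]
prop_short [([240.0, 154.0], 0.77)]
prop_medium [([139.0, 235.0], 0.6), ([399.0, 166.0], 0.3)]
prop_tall [([211.0, 218.0], 0.72), ([402.0, 190.0], 0.56)]
slab [([277.0, 225.0], 0.79)]
vase [([128.0, 157.0], 0.76), ([210.0, 221.0], 0.48)]
glaze_jar [([288.0, 153.0], 0.95), ([403.0, 190.0], 0.2)]
brush [([162.0, 270.0], 0.61)]
side 381.1280303376254 -0.030097080619982047 [ 248. -669.  843.] [ 0.29  0.65 -0.7 ]
row_short [([332.0, 312.0], 0.63)]
row_medium [([184.0, 151.0], 0.26)]
row_tall [([309.0, 288.0], 0.83), ([332.0, 309.0], 0.46)]
first_short [([350.0, 286.0], 0.94)]
first_medium [([311.0, 250.0], 0.61)]
first_tall [([389.0, 255.0], 0.9), ([358.0, 228.0], 0.82), ([332.0, 267.0], 0.57)]
prop_short [([289.0, 276.0], 0.64), ([276.0, 179.0], 0.61)]
prop_medium [([186.0, 153.0], 0.65)]
prop_tall [([220.0, 185.0], 0.75), ([332.0, 310.0], 0.17)]
slab [([236.0, 231.0], 0.58), ([299.0, 204.0], 0.3)]
vase [([235.0, 128.0], 0.59)]
glaze_jar [([298.0, 203.0], 0.86)]
brush [([168.0, 177.0], 0.63)]
```

View pics/t0.png

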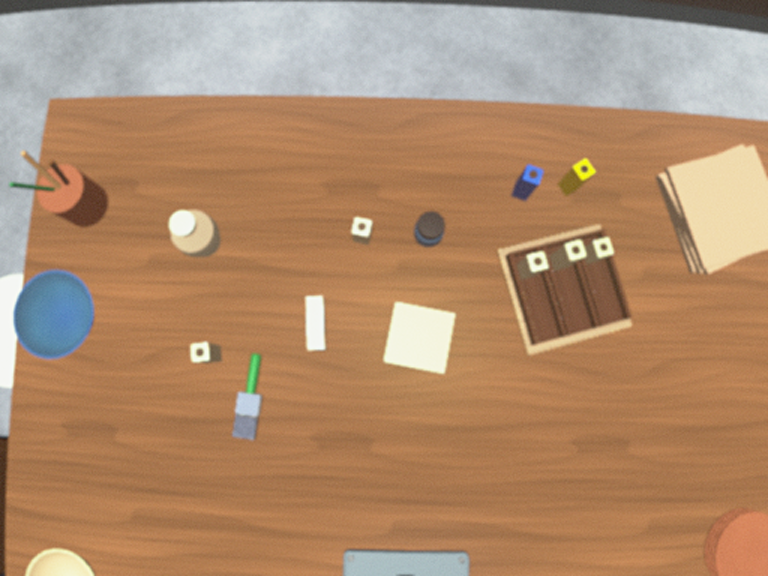

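View pics/s0.png

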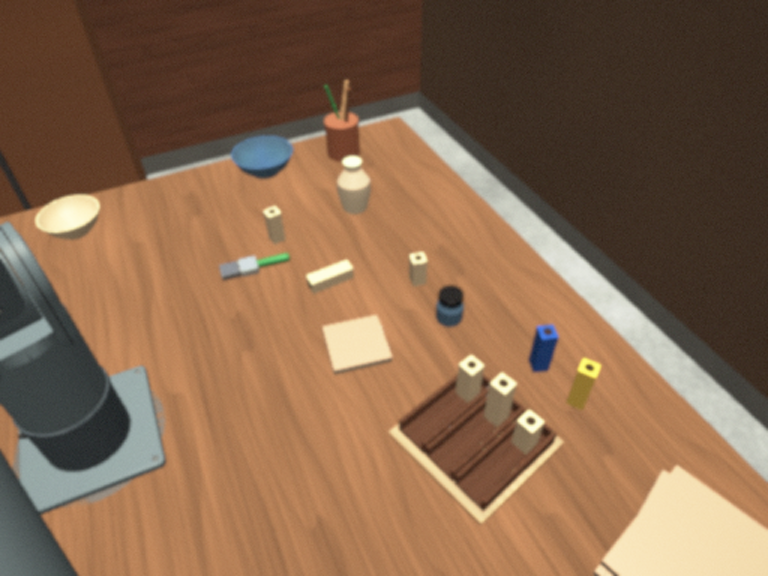

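The top picture (768x576 scale) shows the strays at (361,227) upright, (200,352) upright and (315,322) lying. The first props are at (538,261), (575,250) and (603,247) in the tray, and the slab is at (420,338). In the side picture the firsts are at (471,378), (500,400) and (528,432); the right one is clearly the shortest.

Candidates for the tall stray:
- Lying cream bar, (315,322): this is the choice.
- Upright strays, (200,352) and (361,227).
- First props in the tray.
- Blue (530,180) and yellow (580,173) look-alikes: leave alone.

Next I'll check the lengths by fitting boxes to the silhouettes, with one close crop.

```bash
cat > fit.py <<'E'
from h import *
from scipy.optimize import minimize
def box(x,y,yaw,z0,L,W,H):
    c,s=np.cos(yaw),np.sin(yaw)
    return [(x+c*a*L/2-s*b*W/2,y+s*a*L/2+c*b*W/2,z0+e*H) for a in(-1,1) for b in(-1,1) for e in(0,1)]
def frames(n,k=4): return np.mean([ctrl.camera(n).astype(float) for _ in range(k)],0).astype(np.float32)
S=4
def hullmask(n,P,x0,y0,w):
    h=cv2.convexHull(proj(n,P).astype(np.float32)); h=(h-[x0-.0,y0-.0]+.5)*S
    m=np.zeros((w*S,w*S),np.uint8); cv2.fillPoly(m,[np.round(h*16).astype(np.int32)],255,shift=4); return m
def obs(img,p,w):
    x0,y0=int(p[0])-w//2,int(p[1])-w//2; c=cv2.resize(img[y0:y0+w,x0:x0+w],None,fx=S,fy=S,interpolation=cv2.INTER_LINEAR)
    return c,x0,y0
def isobj(c): # cream/buff vs wood: blue relative to red (saturation)
    hsv=cv2.cvtColor(c.astype(np.uint8),cv2.COLOR_RGB2HSV); return hsv[...,1]<115
def fit(imgs,pix,x,y,dims,z0=0,w=36,names=("top","side"),yaws=np.radians(range(0,90,15)),mask=isobj):
    O={}
    for n in names:
        c,x0,y0=obs(imgs[n],pix[n],w); m=mask(c)
        k,l=cv2.connectedComponents(cv2.morphologyEx(m.astype(np.uint8),cv2.MORPH_CLOSE,np.ones((9,9))))
        ids=l[w*S//2-8:w*S//2+8,w*S//2-8:w*S//2+8]; ids=ids[ids>0]; m=l==np.bincount(ids.ravel()).argmax(); O[n]=(m,x0,y0)
    def cost(q):
        r=0
        for n,(m,x0,y0) in O.items():
            h=hullmask(n,box(q[0],q[1],q[2],z0,*dims),x0,y0,w)>0; r+=1-(h&m).sum()/(h|m).sum()
        return r
    best=min((minimize(cost,[x,y,a],method="Nelder-Mead",options=dict(initial_simplex=np.array([[x,y,a],[x+8,y,a],[x,y+8,a],[x,y,a+.2]]))) for a in yaws),key=lambda r:r.fun)
    return best.x,best.fun,O
E
cat > m1.py <<'E'
from fit import *
I={n:frames(n) for n in("top","side")}
np.savez("im0.npz",**I)
T={"A":((361/1.5,227/1.5),(418/1.5,268/1.5)),"B":((200/1.5,352/1.5),(274/1.5,225/1.5)),"L":((315/1.5,322/1.5),(330/1.5,275/1.5)),"slab":((280,225),(238,228))}
for k,(a,b) in T.items():
    g=onz("top",a,40 if k in"AB" else 15); 
    for d in ([(30,30,65),(30,30,80),(30,30,95)] if k in "AB" else [(95,30,30)] if k=="L" else [(110,110,15)]):
        q,f,_=fit(I,dict(top=a,side=b),g[0],g[1],d,w=64 if k=="slab" else 46 if k=="L" else 36,yaws=np.radians(range(0,180 if k=="L" else 90,15)))
        print(k,d,q[:2].round(1),np.degrees(q[2]).round(1),round(f,3))
for k,p in dict(left=(538,261),mid=(575,250),right=(603,247)).items():
    print(k,[onz("top",np.array(p)/1.5,16+h).round(1)[:2] for h in(65,80,95)])
crops=[("side",(255,225,385,355)),("top",(325,140,430,245)),("side",(160,120,290,250)),("top",(120,140,250,270))]
cv2.imwrite("pics/c1.png",np.vstack([np.hstack([cv2.resize(I[n][c[1]:c[3],c[0]:c[2]],(300,300) if 0 else (390,295),interpolation=cv2.INTER_CUBIC) for n,c in crops[j:j+2]]) for j in(0,2)])[:,:,::-1])
E
python3 m1.py
```

```text
A (30, 30, 65) [670.5  93.6] 76.2 0.162
A (30, 30, 80) [669.7  92.9] 75.0 0.27Traceback (most recent call last):
  File "m1.py", line 8, in <module>
    q,f,_=fit(I,dict(top=a,side=b),g[0],g[1],d,w=64 if k=="slab" else 46 if k=="L" else 36,yaws=np.radians(range(0,180 if k=="L" else 90,15)))
          ~~~^^^^^^^^^^^^^^^^^^^^^^^^^^^^^^^^^^^^^^^^^^^^^^^^^^^^^^^^^^^^^^^^^^^^^^^^^^^^^^^^^^^^^^^^^^^^^^^^^^^^^^^^^^^^^^^^^^^^^^^^^^^^^^^^^
  File "fit.py", line 27, in fit
    best=min((minimize(cost,[x,y,a],method="Nelder-Mead",options=dict(initial_simplex=np.array([[x,y,a],[x+8,y,a],[x,y+8,a],[x,y,a+.2]]))) for a in yaws),key=lambda r:r.fun)
  File "fit.py", line 27, in <genexpr>
    best=min((minimize(cost,[x,y,a],method="Nelder-Mead",options=dict(initial_simplex=np.array([[x,y,a],[x+8,y,a],[x,y+8,a],[x,y,a+.2]]))) for a in yaws),key=lambda r:r.fun)
              ~~~~~~~~^^^^^^^^^^^^^^^^^^^^^^^^^^^^^^^^^^^^^^^^^^^^^^^^^^^^^^^^^^^^^^^^^^^^^^^^^^^^^^^^^^^^^^^^^^^^^^^^^^^^^^^^^^^^^^^^^^^^
    res = _minimize_neldermead(fun, x0, args, callback, bounds=bounds,
                               **options)
    fxr = func(xr)
    fx = function(np.copy(x), *(wrapper_args + args))
  File "fit.py", line 25, in cost
    h=hullmask(n,box(q[0],q[1],q[2],z0,*dims),x0,y0,w)>0; r+=1-(h&m).sum()/(h|m).sum()
      ~~~~~~~~^^^^^^^^^^^^^^^^^^^^^^^^^^^^^^^^^^^^^^^^
  File "fit.py", line 9, in hullmask
    h=cv2.convexHull(proj(n,P).astype(np.float32)); h=(h-[x0-.0,y0-.0]+.5)*S
                     ~~~~^^^^^
  File "h.py", line 6, in proj
    K,k,R,t=info(n); P=np.atleast_2d(np.array(P,float)); c=P@R.T+t; s=c[:,:2]/c[:,2:]
            ~~~~^^^
  File "h.py", line 4, in info
    i=ctrl.camera_info(n); return np.array(i["K"],float),float(i["k1"]),cv2.Rodrigues(np.array(i["rvec"],float))[0],np.array(i["tvec"],float).ravel()
ValueError: time passes only in moves, steps and waits
```

```bash
sed -i 's/^def info/from functools import lru_cache\n@lru_cache\ndef info/' h.py
sed -i 's/^I={n.*/I=dict(np.load("im0.npz"))/; /^np.savez/d' m1.py; python3 m1.py; python3 -c "
from cell import ctrl;print(ctrl.get_obs()['time_s'])"
```

```text
A (30, 30, 65) [670.5  93.6] 76.2 0.162
A (30, 30, 80) [669.7  92.9] 75.0 0.27
A (30, 30, 95) [669.4  92.7] 75.5 0.443
B (30, 30, 65) [443.6 363.3] 11.5 0.391
B (30, 30, 80) [443.2 359.3] 11.9 0.178
B (30, 30, 95) [442.4 356.9] 12.3 0.275
L (95, 30, 30) [503.9 172.9] 183.8 0.201
slab (110, 110, 15) [482.8 -13.5] -9.9 0.107
left [array([ 610.6, -212.4]), array([ 607.3, -208.2]), array([ 604.1, -204. ])]
mid [array([ 632. , -278.2]), array([ 628.4, -273. ]), array([ 624.9, -267.8])]
right [array([ 639.1, -328.9]), array([ 635.4, -322.8]), array([ 631.7, -316.8])]
1.8[ WARN:0@1.078] global loadsave.cpp:1063 imwrite_ Unsupported depth image for selected encoder is fallbacked to CV_8U.
```

View pics/c1.png

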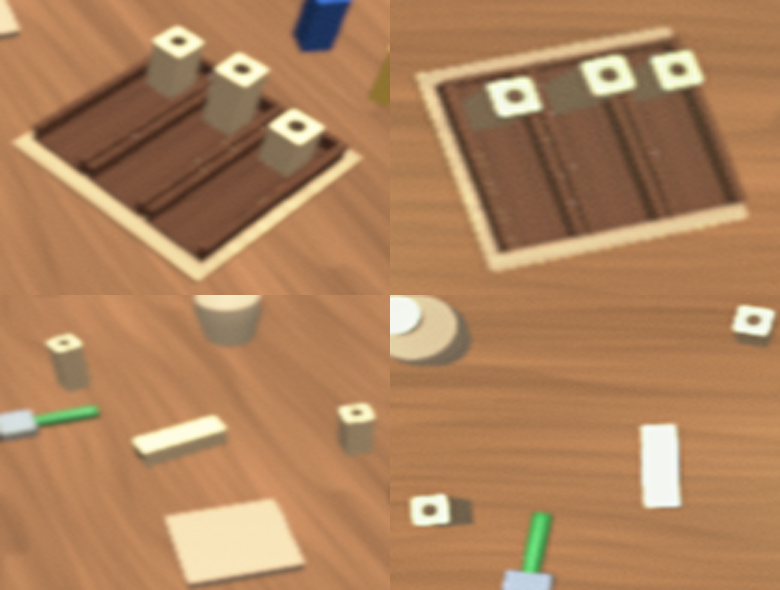

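The fits give A = short (670,93), B = medium (443,360) and L = the lying tall prop (504,173). In the tray, left is medium, middle is tall (tallest) and right is short. The crop confirms all cream targets. Now the tray pose.

```bash
cat > m2.py <<'E'
from fit import *
I=dict(np.load("im0.npz"))
firsts=[(607.3,-208.2,80),(624.9,-267.8,95),(639.1,-328.9,65)]
O={}
w=120
for n,p in dict(top=(377,192),side=(318,290)).items():
    c,x0,y0=obs(I[n],p,w); hsv=cv2.cvtColor(c.astype(np.uint8),cv2.COLOR_RGB2HSV)
    m=(hsv[...,2]<125).astype(np.uint8)
    v=np.ones_like(m)
    for x,y,h in firsts: v[cv2.dilate(hullmask(n,box(x,y,.25,16,34,34,h),x0,y0,w),np.ones((13,13)))>0]=0
    # blue/yellow lookalikes
    m=cv2.morphologyEx(m,cv2.MORPH_CLOSE,np.ones((9,9)))
    k,l,st,_=cv2.connectedComponentsWithStats(m*v); 
    m=np.isin(l,[i for i in range(1,k) if st[i,4]>1500 and (l[w*S//4:3*w*S//4,w*S//4:3*w*S//4]==i).any()]); O[n]=(m,v>0,x0,y0)
def cost(q,names=("top","side")):
    r=0
    for n in names:
        m,v,x0,y0=O[n]; h=(hullmask(n,box(q[0],q[1],q[2],10,170,186,30),x0,y0,w)>0)&v; r+=1-(h&m).sum()/(h|m).sum()
    return r
for names in (("top","side"),("top",),("side",)):
    q=minimize(cost,[577,-280,.25],args=(names,),method="Nelder-Mead",options=dict(initial_simplex=np.array([[577,-280,.25],[587,-280,.25],[577,-270,.25],[577,-280,.35]])))
    print(names,q.x[:2].round(1),np.degrees(q.x[2]).round(2),round(q.fun,3))
    x,y,a=q.x;R=np.array([[np.cos(a),-np.sin(a)],[np.sin(a),np.cos(a)]])
    for f in firsts: print("  first in tray",((np.array(f[:2])-[x,y])@R).round(1))
    if names[-1:]==("side",) and len(names)==2: q0=q.x
ov=[]
for n in("top","side"):
    m,v,x0,y0=O[n]; c,_,_=obs(I[n],(x0+w//2,y0+w//2),w); c=c.astype(np.uint8)[:,:,::-1].copy()
    h=hullmask(n,box(*q0,10,170,186,30),x0,y0,w); cs,_=cv2.findContours(h,0,1); cv2.drawContours(c,cs,-1,(0,255,0),1)
    cs,_=cv2.findContours(m.astype(np.uint8),0,1); cv2.drawContours(c,cs,-1,(255,0,255),1); ov.append(c[:, :395])
cv2.imwrite("pics/tray.png",np.hstack(ov))
o=ctrl.get_obs();print(np.round(o["tool_rot"],3),np.round(o["tool_pos"],1),o["time_s"])
E
python3 m2.py
```

```text
('top', 'side') [ 582.4 -281.1] 15.71 0.665
  first in tray [43.7 63.4]
  first in tray [44.5  1.3]
  first in tray [ 41.6 -61.4]
('top',) [ 579.9 -284.3] 16.45 0.506
  first in tray [47.8 65.2]
  first in tray [47.8  3.1]
  first in tray [ 44.1 -59.6]
('side',) [ 582.3 -280.5] 16.26 0.154
  first in tray [44.3 62.4]
  first in tray [44.5  0.3]
  first in tray [ 41.  -62.4]
[[ 0.973  0.23  -0.   ]
 [ 0.23  -0.973 -0.   ]
 [-0.     0.    -1.   ]] [ 149.3 -632.6  229.9] 1.8
```

View pics/tray.png

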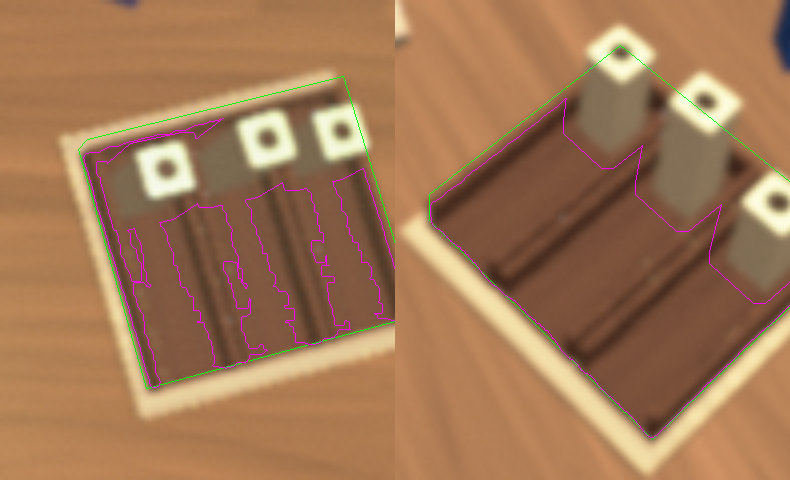

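Tray centre is (582,-281), yaw 16°; the green outline matches the tray edges in both views. Moving toward the lying tall prop.

>>> {"name": "drive_tool", "arguments": {"rows": [[0.1,-0.1,0,0,0,0],[0.2,-0.2,0,0,0,0],[0.3,-0.3,0,0,0,0],[0.4,-0.4,0,0,0,0],[0.5,-0.5,0,0,0,0],[0.6,-0.6,0,0,0,0],[0.7,-0.7,0,0,0,0],[0.8,-0.8,0,0,0,0],[0.9,-0.9,0,0,0,0],[1,-1,0,0,0,0]], "jaw": -1}}

```text
time_s: 3.05
tool_pos: [224.2, -511.5, 229.9]
tool_rot: [[0.973, 0.23, 0.0], [0.23, -0.973, -0.0], [0.0, 0.0, -1.0]]
force: [0.4, -0.3, -0.3]
grip_width: 88.6
grasp_force: 0.0
```

>>> {"name": "drive_tool", "arguments": {"rows": [[0.1,-0.1,0,0,0,0],[0.2,-0.2,0,0,0,0],[0.3,-0.3,0,0,0,0],[0.4,-0.4,0,0,0,0],[0.5,-0.5,0,0,0,0],[0.6,-0.6,0,0,0,0],[0.7,-0.7,0,0,0,0],[0.8,-0.8,0,0,0,0],[0.9,-0.9,0,0,0,0],[1,-1,0,0,0,0]]}}

```text
time_s: 4.3
tool_pos: [298.5, -391.2, 229.9]
tool_rot: [[0.973, 0.23, 0.0], [0.23, -0.973, -0.0], [0.0, 0.0, -1.0]]
force: [0.6, 0.9, -0.1]
grip_width: 87.9
grasp_force: 0.0
```

>>> {"name": "drive_tool", "arguments": {"rows": [[0.1,-0.1,0,0,0,0],[0.2,-0.2,0,0,0,0],[0.3,-0.3,0,0,0,0],[0.4,-0.4,0,0,0,0],[0.5,-0.5,0,0,0,0],[0.6,-0.6,0,0,0,0],[0.7,-0.7,0,0,0,0],[0.8,-0.8,0,0,0,0],[0.9,-0.9,0,0,0,0],[1,-1,0,0,0,0]]}}

```text
time_s: 5.55
tool_pos: [372.9, -270.9, 229.9]
tool_rot: [[0.973, 0.23, 0.0], [0.23, -0.973, 0.0], [0.0, -0.0, -1.0]]
force: [-0.8, 0.4, -0.6]
grip_width: 87.8
grasp_force: 0.0
```

>>> {"name": "drive_tool", "arguments": {"rows": [[0.1,-0.1,0,0,0,0],[0.2,-0.2,0,0,0,0],[0.3,-0.3,0,0,0,0],[0.4,-0.4,0,0,0,0],[0.5,-0.5,0,0,0,0],[0.6,-0.6,0,0,0,0],[0.7,-0.7,0,0,0,0],[0.8,-0.8,0,0,0,0],[0.9,-0.9,0,0,0,0],[1,-1,0,0,0,0]]}}

```text
time_s: 6.8
tool_pos: [447.2, -150.6, 229.9]
tool_rot: [[0.973, 0.23, 0.0], [0.23, -0.973, -0.0], [0.0, 0.0, -1.0]]
force: [-0.7, 0.0, 0.5]
grip_width: 88.4
grasp_force: 0.0
```

>>> {"name": "drive_tool", "arguments": {"rows": [[0.04,-0.1,0,0,0,0],[0.09,-0.2,0,0,0,0],[0.14,-0.3,0,0,0,0],[0.18,-0.4,0,0,0,0],[0.23,-0.5,0,0,0,0],[0.28,-0.6,0,0,0,0],[0.32,-0.7,0,0,0,0],[0.37,-0.8,0,0,0,0],[0.42,-0.9,0,0,0,0],[0.47,-1,0,0,0,0]]}}

```text
time_s: 8.05
tool_pos: [469.7, -42.6, 229.9]
tool_rot: [[0.973, 0.23, 0.0], [0.23, -0.973, 0.0], [0.0, 0.0, -1.0]]
force: [0.6, 0.3, -0.4]
grip_width: 88.2
grasp_force: 0.0
```

>>> {"name": "drive_tool", "arguments": {"rows": [[0.04,-0.1,0,0,0,0],[0.09,-0.2,0,0,0,0],[0.14,-0.3,0,0,0,0],[0.18,-0.4,0,0,0,0],[0.23,-0.5,0,0,0,0],[0.28,-0.6,0,0,0,0],[0.32,-0.7,0,0,0,0],[0.37,-0.8,0,0,0,0],[0.42,-0.9,0,0,0,0],[0.47,-1,0,0,0,0]]}}

```text
time_s: 9.3
tool_pos: [492.4, 65.6, 229.9]
tool_rot: [[0.973, 0.23, -0.0], [0.23, -0.973, 0.0], [-0.0, -0.0, -1.0]]
force: [-0.5, -0.0, 0.2]
grip_width: 87.9
grasp_force: 0.0
```

```bash
cat > g.py <<'E'
from h import *
from scipy.spatial.transform import Rotation as Ro
def rot(yaw,tilt=0):
    # tool down, tool x at world yaw; tilt deg>0 turns x upward (tool z leans toward tool x)
    return Ro.from_euler("z",yaw,degrees=True).as_matrix()@np.diag([1,-1,-1.])@Ro.from_euler("y",tilt,degrees=True).as_matrix()
def to(R,G,back=0,frm=None):
    "row to bring grasp point to G (minus back along tool z); frm=(pos,R) default now; returns (pos,R)"
    if frm is None: o=ctrl.get_obs(); frm=(np.array(o["tool_pos"]),np.array(o["tool_rot"]))
    p=np.array(G,float)-R[:,2]*(3+back); 
    print(np.r_[frm[1].T@(p-frm[0])/100,Ro.from_matrix(frm[1].T@R).as_rotvec()/np.pi].round(3).tolist()); return p,R
E
python3 - <<'E'
from g import *
print(rot(4,-35).round(2))
R=rot(4,-35);G=[513.9,173.6,24]
h=to(R,G,60); to(R,G,0,h)
print(np.round(ctrl.get_obs()["joints"],1))
E
```

```text
[[ 0.82  0.07 -0.57]
 [ 0.06 -1.   -0.04]
 [-0.57  0.   -0.82]]
[0.814, -0.944, 1.543, 0.016, -0.194, 0.05]
[0.0, -0.0, 0.6, 0.0, 0.0, 0.0]
[  6.8  17.5 -23.4 109.9   8.5  54.3 -97.3]
```

```bash
python3 - <<'E'
from g import *
R=rot(4,-35);G=[513.9,173.6,24]
f=to(R,np.add(G,[0,0,102])); to(R,G,0,f)
E
```

```text
[0.474, -0.999, 1.014, 0.016, -0.194, 0.05]
[0.585, 0.0, 0.836, 0.0, 0.0, 0.0]
```

>>> {"name": "drive_tool", "arguments": {"rows": [[0.05,-0.1,0.1,0.002,-0.019,0.005],[0.09,-0.2,0.2,0.003,-0.039,0.01],[0.14,-0.3,0.3,0.005,-0.058,0.015],[0.19,-0.4,0.4,0.006,-0.078,0.02],[0.24,-0.5,0.5,0.008,-0.097,0.025],[0.28,-0.6,0.6,0.01,-0.116,0.03],[0.33,-0.7,0.7,0.011,-0.136,0.035],[0.38,-0.8,0.8,0.013,-0.155,0.04],[0.43,-0.9,0.9,0.014,-0.175,0.045],[0.474,-0.999,1,0.016,-0.194,0.05]]}}

```text
time_s: 10.55
tool_pos: [515.6, 173.8, 129.3]
tool_rot: [[0.816, 0.069, -0.574], [0.057, -0.998, -0.04], [-0.575, -0.0, -0.818]]
force: [0.0, 0.2, -0.2]
grip_width: 88.1
grasp_force: 0.0
```

```bash
python3 - <<'E'
from g import *
to(rot(4,-35),[513.9,173.6,24]); print(np.round(ctrl.get_obs()["joints"],1))
save("top","pics/t1.png",(150,130,320,260),4);a=save("side","pics/x.png",(150,110,320,240),4)
E
```

```text
[0.591, 0.0, 0.841, -0.0, 0.001, -0.0]
[  -6.5   50.6  -19.9   78.1    3.8   86.8 -111.6]
```

View pics/x.png

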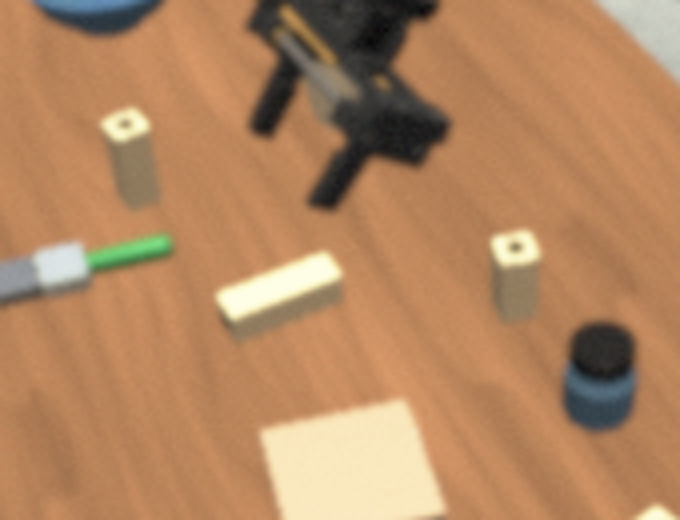

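The side crop shows the open fingers above the lying bar's far half (pixel (280,290) in the crop), straddling it with nothing in between. Descending and gripping.

>>> {"name": "drive_tool", "arguments": {"rows": [[0.07,0,0.1,0,0,0],[0.14,0,0.2,0,0,0],[0.21,0,0.3,0,0,0],[0.28,0,0.4,0,0,0],[0.35,0,0.5,0,0,0],[0.42,0,0.6,0,0,0],[0.49,0,0.7,0,0,0],[0.54,0,0.77,0,0,0],[0.58,0,0.82,0,0,0],[0.59,0,0.84,0,0,0]]}}

```text
time_s: 11.9
tool_pos: [515.5, 173.0, 26.9]
tool_rot: [[0.817, 0.069, -0.572], [0.057, -0.998, -0.039], [-0.574, -0.001, -0.819]]
force: [0.1, -0.2, -0.7]
grip_width: 87.8
grasp_force: 0.0
```

>>> {"name": "drive_tool", "arguments": {"rows": [[0,0,0,0,0,0],[0,0,0,0,0,0],[0,0,0,0,0,0],[0,0,0,0,0,0],[0,0,0,0,0,0],[0,0,0,0,0,0],[-0.03,0,-0.04,0,0,0],[-0.06,0,-0.08,0,0,0],[-0.11,0,-0.16,0,0,0],[-0.17,0,-0.25,0,0,0]], "jaw": 1}}

```text
time_s: 13.15
tool_pos: [516.1, 173.1, 58.3]
tool_rot: [[0.817, 0.069, -0.572], [0.057, -0.998, -0.039], [-0.573, -0.001, -0.819]]
force: [0.1, 0.5, 0.4]
grip_width: 0.4
grasp_force: 0.0
```

```bash
python3 - <<'E'
from g import *
# vertical middle pose on the way to slab
az=-1.6
S=np.array([482.8,-13.5])
o=ctrl.get_obs();print(o["grasp_force"],o["grip_width"])
for yaw in (88,):
    R2=rot(yaw,55); print(R2.round(2))
    Rm=rot(yaw,0)
    u=R2[:2,0]*0+np.array([np.cos(np.radians(yaw)),np.sin(np.radians(yaw))])
    G=np.r_[S-9*u,15+47.5+10]
    f=to(Rm,[505,100,140]); f=to(R2,G+[0,0,40],0,f); to(R2,G+[0,0,2],0,f)
    f=to(R2,G+[0,0,40]);
E
```

```text
0.0 0.4178953776182907
[[ 0.02  1.    0.03]
 [ 0.57 -0.03  0.82]
 [ 0.82  0.   -0.57]]
[-0.618, 0.721, -0.602, -0.142, 0.158, -0.451]
[-1.257, -0.182, 0.288, -0.0, 0.306, -0.0]
[-0.311, 0.0, 0.218, 0.0, 0.0, 0.0]
[-0.709, 1.952, -0.188, 0.088, 0.4, -0.502]
```

```bash
python3 - <<'E'
from g import *
a=cv2.resize(save("top","pics/y1.png",(150,140,300,290)),(400,400),interpolation=cv2.INTER_CUBIC)
b=cv2.resize(save("side","pics/y2.png",(150,110,300,260)),(400,400),interpolation=cv2.INTER_CUBIC)
cv2.imwrite("pics/y.png",np.hstack([a,b]))
for n in("top","side"): print(n,[(np.round(d["position"]).tolist(),round(d["p"],2)) for d in ctrl.search_frame(n,"prop_tall")][:3])
o=ctrl.get_obs();t=np.array(o["tool_pos"])+25*np.array(o["tool_rot"])[:,2]*.88
print([proj(n,t).round(1).tolist() for n in("top","side")])
E
```

```text
top [([214.0, 226.0], 0.69), ([384.0, 196.0], 0.25)]
side [([221.0, 184.0], 0.87)]
[[[208.4, 213.4]], [[218.8, 177.5]]]
```

View pics/y.png

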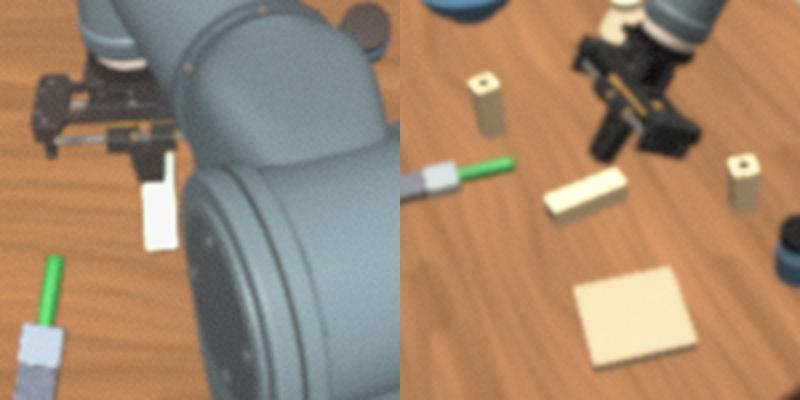

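```bash
python3 - <<'E'
from fit import *
p=np.array([515.6,173.8,129.3]);R=np.array([[0.816,0.069,-0.574],[0.057,-0.998,-0.04],[-0.575,0,-0.818]])
for s in(22,11,0): print(s,[proj("side",p+s*R[:,2]+y*R[:,1]).round(1).tolist()[0] for y in(-53,53)])
p2=np.array([516.1,173.1,58.3])
for s in(22,11,0): print(s,[proj(n,p2+s*R[:,2]).round(1).tolist()[0] for n in("top","side")])
I={"side":frames("side"),"top":frames("top")}
q,f,_=fit(I,dict(side=(221,184)),504,173,(95,30,30),w=46,names=("side",),yaws=np.radians([-10,0,10])); print(q,f)
J=dict(np.load("im0.npz"))
q,f,_=fit(J,dict(side=(220,184)),504,173,(95,30,30),w=46,names=("side",),yaws=np.radians([-10,0,10])); print(q,f)
q,f,_=fit(J,dict(top=(210,214)),504,173,(95,30,30),w=46,names=("top",),yaws=np.radians([-10,0,10])); print(q,f)
E
```

```text
22 [[209.2, 150.1], [224.3, 170.0]]
11 [[210.8, 147.2], [226.0, 166.9]]
0 [[212.4, 144.2], [227.8, 163.8]]
22 [[208.4, 213.4], [218.8, 177.4]]
11 [[207.9, 210.6], [220.4, 174.5]]
0 [[207.5, 207.8], [222.0, 171.7]]
[5.04654617e+02 1.74801965e+02 9.64824895e-02] 0.24931144651316517
[5.04720411e+02 1.72349549e+02 9.44101310e-02] 0.05849082632087188
[5.01828142e+02 1.71428088e+02 5.14953418e-02] 0.13806097978759846
```

```bash
python3 - <<'E'
from h import *
from scipy.optimize import least_squares
R=np.array([[0.816,0.069,-0.574],[0.057,-0.998,-0.04],[-0.575,0,-0.818]]);p2=np.array([516.1,173.1,58.3])
f=lambda d:np.r_[proj("top",p2+22*R[:,2]+d)[0]-[206.5,207.5],proj("side",p2+22*R[:,2]+d)[0]-[225,169]]
r=least_squares(f,[0,0,0]);print(r.x,R.T@r.x,r.fun)
a=ctrl.camera("top")[190:220,190:225];b=ctrl.camera("side")[150:185,205:240]
m=np.hstack([cv2.resize(v,(400,400),interpolation=cv2.INTER_CUBIC)[:,:,::-1] for v in(a[:30,:30],b)])
for i,(n,x0,y0,sc) in enumerate([("top",190,190,400/30),("side",205,150,400/35)]):
    for s,c in((22,(0,0,255)),(0,(0,255,0)),(-10,(255,0,0))):
        q=(proj(n,p2+s*R[:,2])[0]-[x0,y0]+.5)*sc; cv2.circle(m,(int(q[0])+400*i,int(q[1])),5,c,2)
cv2.imwrite("pics/z.png",m)
E
```

```text
[16.74890236  1.53070993 25.06480171] [ -0.65790619  -0.37197424 -30.17810615] [ 0.44779572 -1.65466323 -2.02231558  0.44316098]
```

View pics/z.png

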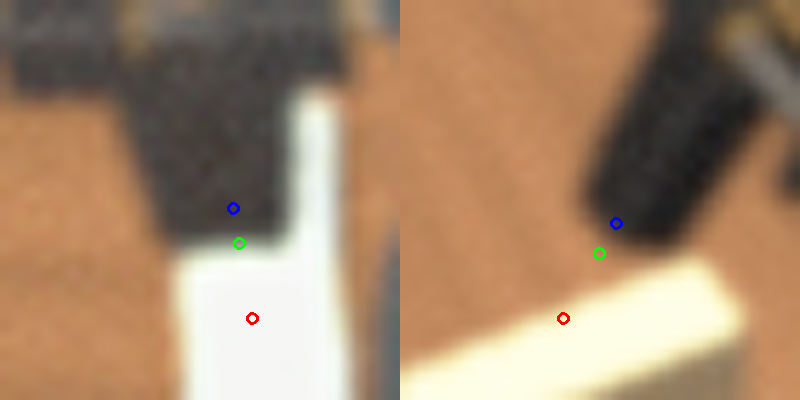

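The grip closed above the bar. The overlay shows the visible fingertips about 28-30 mm short of the reported tip along the tool axis (red dot). I'll correct the tool offset and retry.

```bash
sed -i 's/R\[:,2\]\*(3+back)/R[:,2]*(D+back)/; s/^def rot/D=-26  # measured: grasp point is 26 mm BEHIND reported TCP (not 3 ahead)\ndef rot/; s/print(np.r_/print(p.round(1),np.r_/' g.py
sed -i 's/(D+back)/(back+D)/' g.py; sed -n 1,20p g.py; python3 - <<'E'
from g import *
to(rot(4,-35),[513.9,173.6,24])
E
```

```text
from h import *
from scipy.spatial.transform import Rotation as Ro
D=-26  # measured: grasp point is 26 mm BEHIND reported TCP (not 3 ahead)
def rot(yaw,tilt=0):
    # tool down, tool x at world yaw; tilt deg>0 turns x upward (tool z leans toward tool x)
    return Ro.from_euler("z",yaw,degrees=True).as_matrix()@np.diag([1,-1,-1.])@Ro.from_euler("y",tilt,degrees=True).as_matrix()
def to(R,G,back=0,frm=None):
    "row to bring grasp point to G (minus back along tool z); frm=(pos,R) default now; returns (pos,R)"
    if frm is None: o=ctrl.get_obs(); frm=(np.array(o["tool_pos"]),np.array(o["tool_rot"]))
    p=np.array(G,float)-R[:,2]*(back+D); 
    print(p.round(1),np.r_[frm[1].T@(p-frm[0])/100,Ro.from_matrix(frm[1].T@R).as_rotvec()/np.pi].round(3).tolist()); return p,R
[499.  172.6   2.7] [0.175, -0.006, 0.545, -0.0, 0.0, 0.0]
```

>>> {"name": "drive_tool", "arguments": {"rows": [[0,0,0,0,0,0],[0,0,0,0,0,0],[0,0,0,0,0,0],[0,0,0,0,0,0],[0.03,0,0.08,0,0,0],[0.06,0,0.2,0,0,0],[0.1,0,0.32,0,0,0],[0.14,0,0.43,0,0,0],[0.17,0,0.5,0,0,0],[0.175,-0.006,0.545,0,0,0]], "jaw": -1}}

```text
time_s: 15.1
tool_pos: [498.8, 172.4, 2.2]
tool_rot: [[0.817, 0.069, -0.573], [0.057, -0.998, -0.039], [-0.574, -0.001, -0.819]]
force: [-0.0, 0.1, -0.1]
grip_width: 88.1
grasp_force: 0.0
```

>>> {"name": "drive_tool", "arguments": {"rows": [[0,0,0,0,0,0],[0,0,0,0,0,0],[0,0,0,0,0,0],[0,0,0,0,0,0],[0,0,0,0,0,0],[0,0,0,0,0,0],[-0.01,0,-0.02,0,0,0],[-0.03,0,-0.04,0,0,0],[-0.06,0,-0.08,0,0,0],[-0.09,0,-0.12,0,0,0]], "jaw": 1}}

```text
time_s: 16.35
tool_pos: [498.6, 172.5, 18.2]
tool_rot: [[0.817, 0.069, -0.572], [0.057, -0.998, -0.039], [-0.574, -0.001, -0.819]]
force: [-0.3, -0.8, -1.8]
grip_width: 29.6
grasp_force: 29.8
```

```bash
python3 - <<'E'
from g import *
S=np.array([482.8,-13.5]);yaw=88
u=np.array([np.cos(np.radians(yaw)),np.sin(np.radians(yaw))])
G=np.r_[S-9*u,15+47.5+10]
f=to(rot(yaw),[500,75,130]); f=to(rot(yaw,55),G+[0,0,35],0,f); to(rot(yaw,55),G+[0,0,3],0,f); print(G)
E
```

```text
[500.  75. 104.] [-0.537, 0.973, -0.673, -0.142, 0.158, -0.451]
[483.2  -1.2  92.6] [-0.767, -0.141, 0.114, -0.0, 0.306, -0.0]
[483.2  -1.2  60.6] [-0.262, 0.0, 0.184, 0.0, 0.0, 0.0]
[482.48590453 -22.49451744  72.5       ]
```

>>> {"name": "drive_tool", "arguments": {"rows": [[-0.06,0.06,-0.09,-0.007,0.008,-0.022],[-0.11,0.15,-0.15,-0.021,0.024,-0.068],[-0.17,0.25,-0.22,-0.036,0.04,-0.113],[-0.22,0.36,-0.29,-0.05,0.055,-0.158],[-0.28,0.47,-0.36,-0.064,0.071,-0.203],[-0.33,0.58,-0.42,-0.078,0.087,-0.248],[-0.39,0.69,-0.49,-0.1,0.11,-0.316],[-0.44,0.8,-0.56,-0.121,0.134,-0.383],[-0.49,0.9,-0.62,-0.135,0.15,-0.428],[-0.537,0.973,-0.673,-0.142,0.158,-0.451]]}}

```text
time_s: 17.6
tool_pos: [499.5, 74.2, 104.4]
tool_rot: [[0.031, 1.0, 0.001], [1.0, -0.031, 0.001], [0.001, 0.001, -1.0]]
force: [-0.5, -0.5, -1.2]
grip_width: 29.7
grasp_force: 29.8
```

>>> {"name": "drive_tool", "arguments": {"rows": [[-0.05,-0.01,0.01,0,0.02,0],[-0.13,-0.02,0.02,0,0.05,0],[-0.22,-0.04,0.03,0,0.085,0],[-0.31,-0.06,0.05,0,0.12,0],[-0.4,-0.07,0.06,0,0.16,0],[-0.49,-0.09,0.07,0,0.195,0],[-0.58,-0.11,0.09,0,0.23,0],[-0.66,-0.12,0.1,0,0.265,0],[-0.73,-0.135,0.11,0,0.292,0],[-0.767,-0.141,0.114,0,0.306,0]]}}

```text
time_s: 18.85
tool_pos: [483.0, -3.1, 91.0]
tool_rot: [[0.023, 0.999, 0.03], [0.57, -0.038, 0.821], [0.821, -0.002, -0.57]]
force: [0.2, -0.3, -2.0]
grip_width: 29.6
grasp_force: 29.8
```

```bash
python3 - <<'E'
from fit import *
o=ctrl.get_obs();print(np.round(o["joints"],1),o["grasp_force"],np.array(o["tool_pos"]).round(1),np.array(o["tool_rot"]).round(3).tolist())
a=cv2.resize(save("top","pics/y1.png",(200,150,350,300)),(400,400),interpolation=cv2.INTER_CUBIC)
b=cv2.resize(save("side","pics/y2.png",(165,130,315,280)),(400,400),interpolation=cv2.INTER_CUBIC)
m=np.hstack([a,b])
for i,(n,x0,y0) in enumerate([("top",200,150),("side",165,130)]):
    h=cv2.convexHull(proj(n,box(482.8,-13.5,np.radians(-2),50,30,30,95)).astype(np.float32)).reshape(-1,2)
    h=((h-[x0,y0]+.5)*400/150+[400*i,0]).astype(np.int32); cv2.polylines(m,[h],True,(0,255,0),1)
cv2.imwrite("pics/y.png",m)
E
```

```text
[ 70.3  70.2 -64.2 106.8   8.9  50.   11.2] 29.805918250931427 [483.   -3.1  91. ] [[0.023, 0.999, 0.03], [0.57, -0.038, 0.821], [0.821, -0.002, -0.57]]
```

View pics/y.png

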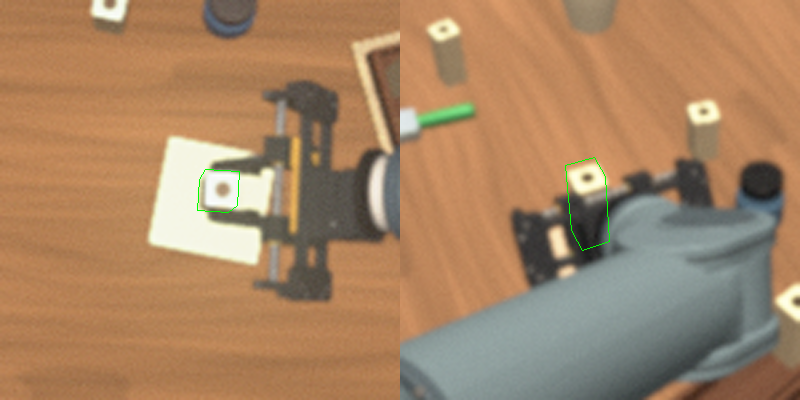

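The prop hangs upright over the slab (top view (222,190), side view (587,180)), about 9 mm lower than planned. Lowering carefully.

>>> {"name": "drive_tool", "arguments": {"rows": [[-0.02,0,0.014,0,0,0],[-0.05,0,0.035,0,0,0],[-0.08,0,0.056,0,0,0],[-0.11,0,0.076,0,0,0],[-0.13,0,0.09,0,0,0],[-0.14,0,0.097,0,0,0],[-0.148,0,0.103,0,0,0],[-0.156,0,0.108,0,0,0],[-0.164,0,0.114,0,0,0],[-0.164,0,0.114,0,0,0]]}}

```text
time_s: 20.2
tool_pos: [483.1, -1.2, 72.1]
tool_rot: [[0.021, 0.999, 0.029], [0.571, -0.035, 0.82], [0.821, -0.0, -0.571]]
force: [0.4, -1.2, -2.0]
grip_width: 29.9
grasp_force: 29.8
```

>>> {"name": "drive_tool", "arguments": {"rows": [[-0.008,0,0.006,0,0,0],[-0.016,0,0.011,0,0,0],[-0.025,0,0.017,0,0,0],[-0.033,0,0.023,0,0,0],[-0.041,0,0.028,0,0,0],[-0.045,0,0.031,0,0,0],[-0.049,0,0.034,0,0,0],[-0.053,0,0.037,0,0,0],[-0.057,0,0.04,0,0,0],[-0.062,0,0.043,0,0,0]]}}

```text
time_s: 21.45
tool_pos: [483.1, -1.2, 64.6]
tool_rot: [[0.02, 0.999, 0.029], [0.571, -0.035, 0.82], [0.821, -0.0, -0.571]]
force: [-0.4, -0.1, -2.1]
grip_width: 29.4
grasp_force: 29.8
```

>>> {"name": "drive_tool", "arguments": {"rows": [[-0.012,0,0.009,0,0,0],[-0.025,0,0.017,0,0,0],[-0.033,0,0.023,0,0,0],[-0.041,0,0.028,0,0,0],[-0.045,0,0.031,0,0,0],[-0.049,0,0.034,0,0,0],[-0.053,0,0.037,0,0,0],[-0.057,0,0.04,0,0,0],[-0.062,0,0.043,0,0,0],[-0.062,0,0.043,0,0,0]]}}

```text
time_s: 22.7
tool_pos: [483.9, -0.9, 59.8]
tool_rot: [[0.02, 0.999, 0.029], [0.569, -0.035, 0.822], [0.822, 0.001, -0.569]]
force: [-3.2, -6.1, 14.9]
grip_width: 29.7
grasp_force: 29.9
```

```bash
python3 - <<'E'
from fit import *
S_=4
a=ctrl.camera("side")
cands=range(15,46,5)
m=cv2.resize(a[165:235,200:290],None,fx=8,fy=8,interpolation=cv2.INTER_CUBIC)[:,:,::-1].copy()
for z,c in((110,(0,255,0)),(118,(0,0,255)),(126,(255,0,0))):
    q=(proj("side",[482.8,-13.5,z])[0]-[200,165]+.5)*8; cv2.circle(m,tuple(q.astype(int)),4,c,2)
cv2.imwrite("pics/k.png",m)
# dark spot centre in both views
b=ctrl.camera("top"); 
for n,im,z in(("top",b,112),("side",a,112)):
    q=proj(n,[482.8,-13.5,z])[0]; print(n,q)
E
```

```text
top [281.58932693 220.94314871]
side [234.72990237 202.57426991]
```

View pics/k.png

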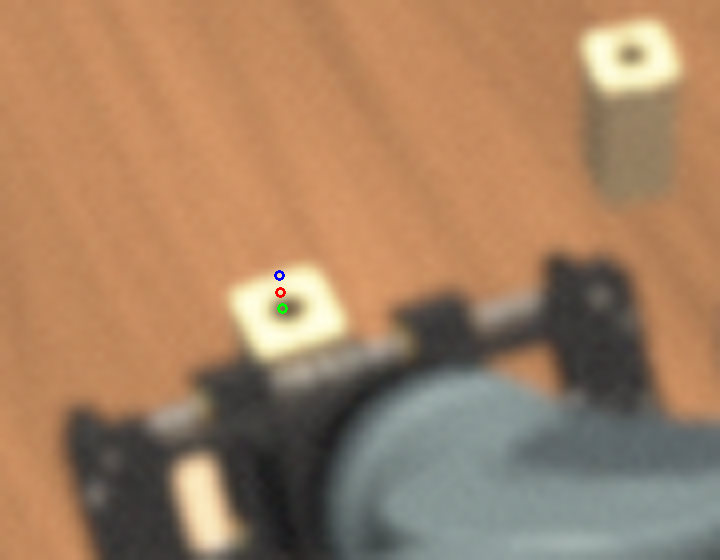

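The bar's top spot is right on the z = 110 marker and contact is about 15 N, so the prop stands on the slab. Releasing and backing out along the tool.

>>> {"name": "drive_tool", "arguments": {"rows": [[0.016,0,-0.011,0,0,0],[0.016,0,-0.011,0,0,0],[0.016,0,-0.011,0,0,0],[0.016,0,-0.011,0,0,0],[0.016,0,-0.06,0,0,0],[0.016,0,-0.16,0,0,0],[0.016,0,-0.3,0,0,0],[0.016,0,-0.45,0,0,0],[0.016,0,-0.6,0,0,0],[0.016,0,-0.7,0,0,0]], "jaw": -1}}

```text
time_s: 24.05
tool_pos: [481.4, -59.0, 99.0]
tool_rot: [[0.021, 0.999, 0.03], [0.572, -0.036, 0.82], [0.82, 0.0, -0.572]]
force: [-0.2, 0.2, -0.8]
grip_width: 88.2
grasp_force: 0.0
```

```bash
python3 - <<'E'
from fit import *
from g import *
I={n:frames(n,2) for n in("top","side")}
q,f,_=fit(I,{n:proj(n,[483,-13,100])[0] for n in("top",)},483,-13,(30,30,95),z0=15,names=("side",) if 0 else ("top",),w=20)
print(q[:2],np.degrees(q[2]),f)
m=np.hstack([cv2.resize(I[n][y:y+100,x:x+100],(400,400),interpolation=cv2.INTER_CUBIC)[:,:,::-1] for n,x,y in(("top",230,170),("side",190,150))])
for i,(n,x0,y0) in enumerate([("top",230,170),("side",190,150)]):
    h=cv2.convexHull(proj(n,box(483,-13,np.radians(-2),15,30,30,95)).astype(np.float32)).reshape(-1,2)
    cv2.polylines(m:=np.ascontiguousarray(m),[((h-[x0,y0]+.5)*4+[400*i,0]).astype(np.int32)],True,(0,255,0),1)
cv2.imwrite("pics/r.png",m)
f=to(rot(88),[483,-13,135]); to(rot(88),[483,-13,92],0,f); to(rot(88),[483,-13,92])
E
```

```text
[492.68514946 -18.99920696] 89.41710250731931 0.44640625
[483. -13. 109.] [0.342, 0.004, 0.306, -0.0, -0.306, -0.0]
[483. -13.  66.] [0.0, 0.0, 0.43, 0.0, 0.0, 0.0]
[483. -13.  66.] [-0.011, 0.004, 0.552, -0.0, -0.306, -0.0][ WARN:0@2.203] global loadsave.cpp:1063 imwrite_ Unsupported depth image for selected encoder is fallbacked to CV_8U.
```

View pics/r.png

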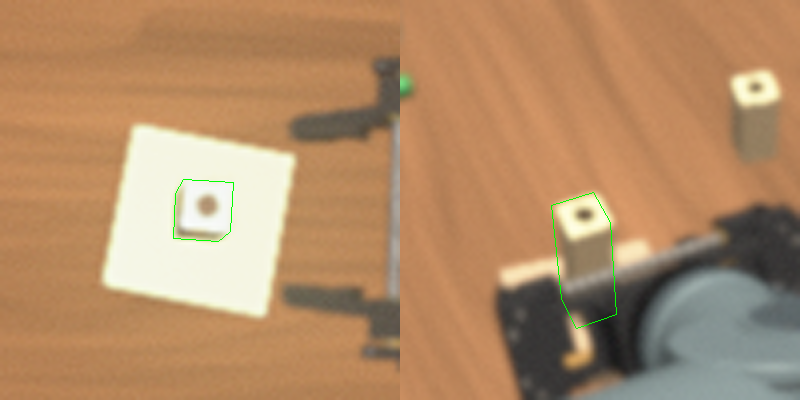

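The released tall prop stands alone at (483,-13), with its spot in both views matching the model. Now going vertical over it and taking it again from above.

>>> {"name": "drive_tool", "arguments": {"rows": [[0.2,0,-0.1,0,-0.03,0],[0.35,0,-0.05,0,-0.085,0],[0.45,0,0,0,-0.14,0],[0.52,0.002,0.05,0,-0.195,0],[0.57,0.003,0.1,0,-0.25,0],[0.588,0.004,0.135,0,-0.3,0],[0.47,0.004,0.22,0,-0.306,0],[0.27,0.004,0.36,0,-0.306,0],[0.09,0.004,0.48,0,-0.306,0],[-0.011,0.004,0.552,0,-0.306,0]]}}

```text
time_s: 25.5
tool_pos: [482.0, -12.4, 64.8]
tool_rot: [[0.034, 0.999, -0.002], [0.999, -0.034, 0.002], [0.002, -0.002, -1.0]]
force: [0.2, -0.2, 0.3]
grip_width: 88.4
grasp_force: 0.0
```

```bash
python3 - <<'E'
from g import *
o=ctrl.get_obs();print(np.round(o["joints"],1),np.array(o["tool_pos"]).round(1),np.array(o["tool_rot"])[:,2].round(3),np.degrees(np.arctan2(o["tool_rot"][1][0],o["tool_rot"][0][0])),np.round(o["force"],1))
a=np.radians(16);ex=np.array([np.cos(a),np.sin(a)]);ey=np.array([-np.sin(a),np.cos(a)]);T=np.array([582.3,-281])
for n,k,h in(("tall",0,95),("med",63,80),("short",-63,65)):
    xy=T+k*ey-38*ex; print(n,xy.round(1))
xy=T-38*ex
to(rot(106),np.r_[xy,16+77])
to(rot(106),np.r_[xy,16+77+50])
E
```

```text
[ 28.6  36.7 -40.8 117.3  37.5  39.7 -38.7] [482.  -12.4  64.8] [-0.002  0.002 -1.   ] 88.04889757333424 [ 0.2 -0.2  0.3]
tall [ 545.8 -291.5]
med [ 528.4 -230.9]
short [ 563.1 -352. ]
[ 545.8 -291.5   67. ] [-2.767, 0.733, -0.028, -0.001, -0.001, -0.1]
[ 545.8 -291.5  117. ] [-2.766, 0.731, -0.528, -0.001, -0.001, -0.1]
```

>>> {"name": "drive_tool", "arguments": {"rows": [[0,0,0,0,0,0],[0,0,0,0,0,0],[0,0,0,0,0,0],[0,0,0,0,0,0],[0,0,0,0,0,0],[0,0,0,0,0,0],[0,0,-0.06,0,0,0],[0,0,-0.18,0,0,0],[-0.07,0,-0.33,0,0,0],[-0.17,0,-0.5,0,0,0]], "jaw": 1}}

```text
time_s: 26.75
tool_pos: [482.4, -30.0, 117.0]
tool_rot: [[0.034, 0.999, -0.0], [0.999, -0.034, 0.001], [0.001, -0.0, -1.0]]
force: [-0.6, -0.8, -1.1]
grip_width: 29.9
grasp_force: 30.0
```

>>> {"name": "drive_tool", "arguments": {"rows": [[-0.1,0.03,0,0,0,-0.01],[-0.2,0.06,0,0,0,-0.02],[-0.3,0.08,0,0,0,-0.03],[-0.4,0.11,0,0,0,-0.04],[-0.5,0.14,0,0,0,-0.05],[-0.6,0.17,0,0,0,-0.06],[-0.7,0.2,0,0,0,-0.07],[-0.8,0.22,0,0,0,-0.08],[-0.9,0.25,0,0,0,-0.09],[-1,0.28,0,0,0,-0.1]]}}

```text
time_s: 28.0
tool_pos: [507.1, -131.4, 116.6]
tool_rot: [[-0.276, 0.961, 0.0], [0.961, 0.276, 0.001], [0.001, 0.0, -1.0]]
force: [-0.2, 0.6, -1.6]
grip_width: 29.5
grasp_force: 30.0
```

```bash
python3 - <<'E'
from g import *
o=ctrl.get_obs();print(o["time_s"],o["grasp_force"],o["grip_width"],np.round(o["joints"],1))
to(rot(106),[545.8,-291.5,143]);to(rot(106),[545.8,-291.5,93])
E
```

```text
28.0 29.97452561161481 29.484212702832107 [ 46.1  36.8 -48.1 110.1  35.8  49.4  -4.8]
[ 545.8 -291.5  117. ] [-1.645, -0.07, -0.006, 0.0, -0.0, 0.0]
[ 545.8 -291.5   67. ] [-1.646, -0.07, 0.494, 0.0, -0.0, 0.0]
```

>>> {"name": "drive_tool", "arguments": {"rows": [[-0.1,0,0,0,0,0],[-0.2,0,0,0,0,0],[-0.3,0,0,0,0,0],[-0.4,0,0,0,0,0],[-0.5,0,0,0,0,0],[-0.6,-0.01,0,0,0,0],[-0.7,-0.02,0,0,0,0],[-0.8,-0.03,0,0,0,0],[-0.9,-0.04,0,0,0,0],[-1,-0.05,0,0,0,0]]}}

```text
time_s: 29.25
tool_pos: [529.8, -229.3, 115.7]
tool_rot: [[-0.275, 0.961, -0.0], [0.961, 0.275, 0.001], [0.001, 0.0, -1.0]]
force: [0.8, -0.1, -1.8]
grip_width: 29.5
grasp_force: 30.0
```

>>> {"name": "drive_tool", "arguments": {"rows": [[-0.15,0,0,0,0,0],[-0.3,-0.01,0,0,0,0],[-0.45,-0.02,0,0,0,0],[-0.58,-0.02,0,0,0,0],[-0.645,-0.02,0.1,0,0,0],[-0.645,-0.02,0.25,0,0,0],[-0.645,-0.02,0.37,0,0,0],[-0.645,-0.02,0.44,0,0,0],[-0.645,-0.02,0.475,0,0,0],[-0.645,-0.02,0.495,0,0,0]]}}

```text
time_s: 30.5
tool_pos: [545.7, -290.8, 67.0]
tool_rot: [[-0.275, 0.961, -0.001], [0.961, 0.275, 0.001], [0.001, -0.0, -1.0]]
force: [-5.7, 1.8, 15.2]
grip_width: 29.7
grasp_force: 30.0
```

```bash
python3 - <<'E'
from g import *
o=ctrl.get_obs();print(o["time_s"],np.round(o["force"],1),np.array(o["tool_pos"]).round(1))
to(rot(106),[545.8,-291.5,91])
f=(np.array([545.8,-291.5,125]),rot(106))
to(rot(76.2),[670.5,93.6,100],0,f)
E
```

```text
30.5 [-5.7  1.8 15.2] [ 545.7 -290.8   67. ]
[ 545.8 -291.5   65. ] [-0.007, -0.001, 0.02, -0.0, -0.0, -0.0]
[670.5  93.6  74. ] [3.358, 2.26, 0.51, 0.0, 0.0, 0.166]
```

Tall prop is on the row floor (15 N contact at the expected height). Releasing with a partial opening, lifting, then going to the short prop.

>>> {"name": "drive_tool", "arguments": {"rows": [[0,0,-0.005,0,0,0],[0,0,-0.01,0,0,0],[0,0,-0.01,0,0,0],[0,0,-0.05,0,0,0],[0,0,-0.2,0,0,0],[0,0,-0.4,0,0,0],[0.04,0.02,-0.55,0,0,0],[0.14,0.08,-0.63,0,0,0],[0.25,0.15,-0.65,0,0,0],[0.37,0.23,-0.65,0,0,0]], "jaw": 0}}

```text
time_s: 31.75
tool_pos: [557.6, -247.8, 131.0]
tool_rot: [[-0.276, 0.961, -0.001], [0.961, 0.276, 0.002], [0.002, -0.0, -1.0]]
force: [1.0, 0.7, 0.3]
grip_width: 43.8
grasp_force: 0.0
```

>>> {"name": "drive_tool", "arguments": {"rows": [[0.1,0.07,0,0,0,0],[0.2,0.14,0,0,0,0],[0.3,0.2,0,0,0,0],[0.4,0.27,0,0,0,0],[0.5,0.34,0,0,0,0],[0.6,0.41,0,0,0,0],[0.7,0.48,0,0,0,0],[0.8,0.54,0,0,0,0],[0.9,0.61,0,0,0,0],[1,0.68,0,0,0,0]]}}

```text
time_s: 33.0
tool_pos: [595.6, -133.6, 131.3]
tool_rot: [[-0.275, 0.961, -0.0], [0.961, 0.275, 0.001], [0.001, 0.0, -1.0]]
force: [0.5, 0.7, 0.5]
grip_width: 43.8
grasp_force: 0.0
```

>>> {"name": "drive_tool", "arguments": {"rows": [[0.1,0.07,0,0,0,0],[0.2,0.14,0,0,0,0],[0.3,0.2,0,0,0,0],[0.4,0.27,0,0,0,0],[0.5,0.34,0,0,0,0],[0.6,0.41,0.02,0,0,0],[0.7,0.48,0.04,0,0,0],[0.8,0.54,0.06,0,0,0],[0.9,0.61,0.08,0,0,0],[1,0.68,0.1,0,0,0]], "jaw": -1}}

```text
time_s: 34.25
tool_pos: [633.4, -18.8, 121.2]
tool_rot: [[-0.275, 0.961, -0.0], [0.961, 0.275, 0.001], [0.001, -0.0, -1.0]]
force: [-0.0, -0.7, 0.2]
grip_width: 88.0
grasp_force: 0.0
```

```bash
python3 - <<'E'
from g import *
print(np.round(ctrl.get_obs()["joints"],1))
# spots: tall prop in tray, dark-spot centroid near prediction
f=to(rot(76.2),[670.5,93.6,52])
for n in("top","side"):
    a=ctrl.camera(n).astype(float)
    for nm,P in(("tall",[545.8,-291.5,111]),("A",[670.5,93.6,65]),("B",[443.2,359.3,80])):
        q=proj(n,P)[0]; x,y=np.round(q).astype(int); c=a[y-7:y+8,x-7:x+8].mean(2); s=c.min()
        bright=a[y-7:y+8,x-7:x+8].min(2)>150; ys,xs=np.nonzero(bright)
        print(n,nm,q.round(1),"bright n",bright.sum(),"cen",(xs.mean()+x-7).round(1) if len(xs) else 0,(ys.mean()+y-7).round(1) if len(ys) else 0)
E
```

```text
[ 28.   44.9 -45.8  93.3  36.7  57.8 -13.7]
[670.5  93.6  26. ] [0.977, 0.666, 0.954, -0.0, -0.0, 0.165]
top tall [393.5 198.1] bright n 0 cen 0 0
top A [240.3 149.5] bright n 124 cen 240.7 150.6
top B [131.6 233.5] bright n 139 cen 133.0 234.5
side tall [309.8 275.4] bright n 132 cen 310.2 275.7
side A [278.4 170.7] bright n 8 cen 280.5 169.0
side B [180.3 139.7] bright n 56 cen 180.9 140.8
```

>>> {"name": "drive_tool", "arguments": {"rows": [[0.17,0.11,0,0,0,0.03],[0.34,0.22,0,0,0,0.06],[0.5,0.34,0,0,0,0.09],[0.66,0.45,0,0,0,0.115],[0.82,0.56,0.02,0,0,0.14],[0.94,0.645,0.12,0,0,0.16],[0.977,0.666,0.35,0,0,0.165],[0.977,0.666,0.6,0,0,0.165],[0.977,0.666,0.82,0,0,0.165],[0.977,0.666,0.954,0,0,0.165]]}}

```text
time_s: 35.6
tool_pos: [669.3, 91.8, 23.7]
tool_rot: [[0.238, 0.971, -0.003], [0.971, -0.238, 0.001], [-0.0, -0.003, -1.0]]
force: [0.9, 0.1, 1.1]
grip_width: 88.2
grasp_force: 0.0
```

>>> {"name": "drive_tool", "arguments": {"rows": [[0,0,0,0,0,0],[0,0,0,0,0,0],[0,0,0,0,0,0],[0,0,0,0,0,0],[0,0,0,0,0,0],[0,0,0,0,0,0],[0,0,-0.08,0,0,0],[0,0,-0.28,0,0,0],[0,0,-0.55,0,0,0],[-0.08,0,-0.8,0,0,0]], "jaw": 1}}

```text
time_s: 36.85
tool_pos: [668.8, 85.8, 108.7]
tool_rot: [[0.236, 0.972, 0.001], [0.972, -0.236, 0.002], [0.002, 0.001, -1.0]]
force: [0.2, -0.6, -1.2]
grip_width: 30.5
grasp_force: 29.2
```

```bash
python3 - <<'E'
from g import *
o=ctrl.get_obs();print(o["time_s"],o["grasp_force"],np.round(o["joints"],1))
f=to(rot(106),[563.1+29,-352+330,142]); f=to(rot(106),[563.1,-352,142],0,f);
E
```

```text
36.85 29.194808567044674 [ 13.3  46.7 -38.4  87.3  32.4  57.4 -47.7]
[592.1 -22.  116. ] [-1.228, -0.491, -0.077, 0.0, -0.001, -0.165]
[ 563.1 -352.   116. ] [-3.092, -1.188, 0.0, 0.0, 0.0, 0.0]
```

>>> {"name": "drive_tool", "arguments": {"rows": [[-0.1,0,-0.07,0,0,-0.016],[-0.2,0,-0.14,0,0,-0.033],[-0.3,0,-0.2,0,0,-0.05],[-0.4,0,-0.26,0,0,-0.066],[-0.5,0,-0.32,0,0,-0.083],[-0.6,0,-0.38,0,0,-0.1],[-0.7,0,-0.42,0,0,-0.116],[-0.8,0,-0.46,0,0,-0.132],[-0.9,0,-0.48,0,0,-0.149],[-1,0,-0.5,0,0,-0.165]]}}

```text
time_s: 38.1
tool_pos: [644.6, -13.4, 157.4]
tool_rot: [[-0.276, 0.961, 0.001], [0.961, 0.276, 0.0], [0.0, 0.001, -1.0]]
force: [1.1, -0.2, -0.7]
grip_width: 30.6
grasp_force: 29.2
```

>>> {"name": "drive_tool", "arguments": {"rows": [[-0.1,-0.06,0,0,0,0],[-0.2,-0.12,0,0,0,0],[-0.3,-0.17,0,0,0,0],[-0.4,-0.23,0,0,0,0],[-0.5,-0.29,0,0,0,0],[-0.6,-0.35,0,0,0,0],[-0.7,-0.41,0,0,0,0],[-0.8,-0.46,0,0,0,0],[-0.9,-0.52,0,0,0,0],[-1,-0.58,0,0,0,0]]}}

```text
time_s: 39.35
tool_pos: [616.3, -125.1, 155.9]
tool_rot: [[-0.275, 0.961, -0.0], [0.961, 0.275, 0.001], [0.001, 0.0, -1.0]]
force: [0.3, -0.1, -1.5]
grip_width: 29.8
grasp_force: 29.2
```

>>> {"name": "drive_tool", "arguments": {"rows": [[-0.1,-0.06,0,0,0,0],[-0.2,-0.12,0,0,0,0],[-0.3,-0.17,0,0,0,0],[-0.4,-0.23,0,0,0,0],[-0.5,-0.29,0,0,0,0],[-0.6,-0.35,0,0,0,0],[-0.7,-0.41,0,0,0,0],[-0.8,-0.46,0,0,0,0],[-0.9,-0.52,0,0,0,0],[-1,-0.58,0,0,0,0]]}}

```text
time_s: 40.6
tool_pos: [588.0, -237.1, 155.8]
tool_rot: [[-0.275, 0.961, -0.0], [0.961, 0.275, 0.001], [0.001, 0.0, -1.0]]
force: [-0.3, 0.9, -0.8]
grip_width: 29.9
grasp_force: 29.2
```

```bash
python3 - <<'E'
from g import *
o=ctrl.get_obs();print(o["time_s"],o["grasp_force"],np.round(o["joints"],1))
f=to(rot(106),[563.1,-352,142]); f=to(rot(106),[563.1,-352,52+16])
E
```

```text
40.6 29.194783883431228 [ 49.   42.6 -47.1  92.1  34.5  60.9   8.1]
[ 563.1 -352.   116. ] [-1.036, -0.556, 0.396, 0.0, -0.0, -0.0]
[ 563.1 -352.    42. ] [-1.037, -0.556, 1.136, 0.0, -0.0, -0.0]
```

>>> {"name": "drive_tool", "arguments": {"rows": [[-0.15,-0.08,0,0,0,0],[-0.32,-0.18,0,0,0,0],[-0.5,-0.28,0,0,0,0],[-0.68,-0.38,0,0,0,0],[-0.85,-0.48,0,0,0,0],[-0.95,-0.54,0.04,0,0,0],[-1,-0.556,0.14,0,0,0],[-1,-0.556,0.28,0,0,0],[-1,-0.556,0.42,0,0,0],[-1,-0.556,0.56,0,0,0]]}}

```text
time_s: 41.85
tool_pos: [562.3, -346.9, 98.3]
tool_rot: [[-0.276, 0.961, -0.001], [0.961, 0.276, 0.002], [0.002, -0.0, -1.0]]
force: [0.6, 0.1, -0.5]
grip_width: 29.9
grasp_force: 29.2
```

>>> {"name": "drive_tool", "arguments": {"rows": [[-0.037,0,0.13,0,0,0],[-0.037,0,0.25,0,0,0],[-0.037,0,0.36,0,0,0],[-0.037,0,0.44,0,0,0],[-0.037,0,0.49,0,0,0],[-0.037,0,0.52,0,0,0],[-0.037,0,0.54,0,0,0],[-0.037,0,0.555,0,0,0],[-0.037,0,0.565,0,0,0],[-0.037,0,0.572,0,0,0]]}}

```text
time_s: 43.1
tool_pos: [563.3, -351.3, 42.5]
tool_rot: [[-0.275, 0.961, -0.0], [0.961, 0.275, 0.001], [0.001, 0.0, -1.0]]
force: [-0.3, 0.1, -2.1]
grip_width: 30.2
grasp_force: 29.2
```

Short prop is just above its floor. Releasing with a small final lowering, then up and over to the medium prop.

>>> {"name": "drive_tool", "arguments": {"rows": [[0,0,0.02,0,0,0],[0,0,0.02,0,0,0],[0,0,0.02,0,0,0],[0,0,0,0,0,0],[0,0,-0.2,0,0,0],[0,0,-0.45,0,0,0],[0,0,-0.75,0,0,0],[0.06,0,-0.93,0,0,0],[0.2,0,-0.98,0,0,0],[0.36,0,-1,0,0,0]], "jaw": 0}}

```text
time_s: 44.35
tool_pos: [552.7, -315.4, 142.3]
tool_rot: [[-0.276, 0.961, -0.001], [0.961, 0.276, 0.002], [0.002, -0.001, -1.0]]
force: [1.4, 0.2, -0.2]
grip_width: 43.7
grasp_force: 0.0
```

>>> {"name": "drive_tool", "arguments": {"rows": [[0.1,-0.02,0,0,0,0.02],[0.2,-0.04,0,0,0,0.05],[0.3,-0.06,0,0,0,0.08],[0.4,-0.08,0,0,0,0.11],[0.5,-0.1,0,0,0,0.14],[0.6,-0.12,0,0,0,0.17],[0.7,-0.14,0,0,0,0.2],[0.8,-0.16,0,0,0,0.23],[0.9,-0.18,0,0,0,0.26],[1,-0.2,0,0,0,0.283]]}}

```text
time_s: 45.6
tool_pos: [505.2, -224.5, 141.6]
tool_rot: [[0.575, 0.818, -0.002], [0.818, -0.575, 0.002], [0.0, -0.003, -1.0]]
force: [-0.2, 0.2, 0.4]
grip_width: 44.2
grasp_force: 0.0
```

```bash
python3 - <<'E'
from g import *
o=ctrl.get_obs();print(o["time_s"],np.round(o["joints"],1))
to(rot(102),[443.2,359.3,67])
a=np.radians(16);R=np.array([[np.cos(a),-np.sin(a)],[np.sin(a),np.cos(a)]])
for n in("top","side"):
    im=ctrl.camera(n)
    for nm,P in(("tall",[545.8,-291.5,111]),("short",[563.1,-352,81]),("ft",[625,-268,111]),("fm",[607.3,-208.2,96]),("fs",[639,-329,81])):
        q=proj(n,P)[0]; x,y=np.round(q).astype(int); b=im[y-6:y+7,x-6:x+7].min(2)>150; ys,xs=np.nonzero(b)
        print(n,nm,q.round(1),b.sum(),(xs.mean()+x-6).round(1) if len(xs) else 0,(ys.mean()+y-6).round(1) if len(ys) else 0)
E
```

```text
45.6 [ 47.3  33.1 -37.2 105.3  25.3  50.3 -37. ]
[443.2 359.3  41. ] [4.421, -3.859, 1.021, -0.001, -0.001, -0.261]
top tall [393.5 198.1] 0 0 0
top short [411.6 193.7] 0 0 0
top ft [383.4 166.6] 115 383.0 166.6
top fm [358.7 174. ] 120 358.4 174.2
top fs [402.  164.7] 44 401.0 160.8
side tall [309.8 275.4] 120 310.2 275.5
side short [329.7 301.3] 118 330.0 301.6
side ft [333.9 254.7] 117 334.4 255.1
side fm [313.3 242.8] 60 311.7 244.9
side fs [352.2 279.9] 114 352.4 280.0
```

>>> {"name": "drive_tool", "arguments": {"rows": [[0.09,-0.08,0,0,0,0],[0.18,-0.15,0,0,0,0],[0.27,-0.23,0,0,0,0],[0.36,-0.31,0,0,0,0],[0.45,-0.39,0,0,0,0],[0.54,-0.47,0,0,0,0],[0.63,-0.54,0,0,0,0],[0.72,-0.62,0,0,0,0],[0.81,-0.7,0,0,0,0],[0.9,-0.78,0,0,0,0]], "jaw": -1}}

```text
time_s: 46.95
tool_pos: [494.2, -106.9, 142.8]
tool_rot: [[0.573, 0.819, -0.0], [0.819, -0.573, 0.001], [0.001, -0.001, -1.0]]
force: [-0.2, -0.0, -0.0]
grip_width: 87.8
grasp_force: 0.0
```

>>> {"name": "drive_tool", "arguments": {"rows": [[0.09,-0.08,0,0,0,0],[0.18,-0.15,0,0,0,0],[0.27,-0.23,0,0,0,0],[0.36,-0.31,0,0,0,0],[0.45,-0.39,0,0,0,0],[0.54,-0.47,0,0,0,0],[0.63,-0.54,0,0,0,0],[0.72,-0.62,0,0,0,0],[0.81,-0.7,0,0,0,0],[0.9,-0.78,0,0,0,0]]}}

```text
time_s: 48.2
tool_pos: [481.8, 11.6, 142.9]
tool_rot: [[0.573, 0.82, -0.0], [0.82, -0.573, 0.001], [0.001, -0.001, -1.0]]
force: [0.6, 0.1, -0.1]
grip_width: 87.9
grasp_force: 0.0
```

>>> {"name": "drive_tool", "arguments": {"rows": [[0.09,-0.08,0,0,0,0],[0.18,-0.15,0,0,0,0],[0.27,-0.23,0,0,0,0],[0.36,-0.31,0,0,0,0],[0.45,-0.39,0,0,0,0],[0.54,-0.47,0,0,0,0],[0.63,-0.54,0,0,0,0],[0.72,-0.62,0,0,0,0],[0.81,-0.7,0,0,0,0],[0.9,-0.78,0,0,0,0]]}}

```text
time_s: 49.45
tool_pos: [469.5, 130.0, 143.0]
tool_rot: [[0.573, 0.819, -0.0], [0.819, -0.573, 0.001], [0.001, -0.001, -1.0]]
force: [-0.5, 0.3, -0.1]
grip_width: 87.9
grasp_force: 0.0
```

>>> {"name": "drive_tool", "arguments": {"rows": [[0.09,-0.08,0,0,0,-0.02],[0.18,-0.15,0,0,0,-0.04],[0.27,-0.23,0,0,0,-0.06],[0.36,-0.31,0,0,0,-0.08],[0.45,-0.39,0.01,0,0,-0.1],[0.54,-0.47,0.02,0,0,-0.12],[0.63,-0.54,0.04,0,0,-0.14],[0.72,-0.62,0.06,0,0,-0.16],[0.81,-0.7,0.08,0,0,-0.18],[0.9,-0.78,0.1,0,0,-0.2]]}}

```text
time_s: 50.7
tool_pos: [457.1, 248.4, 133.0]
tool_rot: [[-0.022, 1.0, -0.0], [1.0, 0.022, 0.001], [0.001, -0.0, -1.0]]
force: [-0.8, 0.2, 0.3]
grip_width: 88.0
grasp_force: 0.0
```

```bash
python3 - <<'E'
from g import *
o=ctrl.get_obs();print(o["time_s"],np.round(o["joints"],1))
to(rot(102),[443.2,359.3,67])
E
```

```text
50.7 [  3.5  34.8 -48.5 110.1  33.6  50.4 -61. ]
[443.2 359.3  41. ] [1.11, -0.114, 0.922, -0.0, -0.0, -0.06]
```

>>> {"name": "drive_tool", "arguments": {"rows": [[0.11,-0.01,0,0,0,-0.01],[0.22,-0.02,0,0,0,-0.02],[0.33,-0.03,0,0,0,-0.03],[0.45,-0.05,0,0,0,-0.04],[0.57,-0.06,0,0,0,-0.05],[0.68,-0.07,0,0,0,-0.06],[0.8,-0.09,0,0,0,-0.06],[0.9,-0.1,0,0,0,-0.06],[0.97,-0.11,0,0,0,-0.06],[1,-0.114,0.05,0,0,-0.06]]}}

```text
time_s: 51.95
tool_pos: [444.1, 348.1, 128.4]
tool_rot: [[-0.205, 0.979, 0.0], [0.979, 0.205, 0.002], [0.002, 0.001, -1.0]]
force: [0.0, -0.4, -0.2]
grip_width: 88.1
grasp_force: 0.0
```

```bash
python3 - <<'E'
from g import *
to(rot(102),[443.2,359.3,67])
for n in("top","side"):
    im=ctrl.camera(n); q=proj(n,[443.2,359.3,80])[0]; x,y=np.round(q).astype(int); b=im[y-7:y+8,x-7:x+8].min(2)>150; ys,xs=np.nonzero(b)
    print(n,q.round(1),b.sum(),(xs.mean()+x-7).round(1) if len(xs) else 0,(ys.mean()+y-7).round(1) if len(ys) else 0)
E
```

```text
[443.2 359.3  41. ] [0.111, 0.013, 0.874, 0.0, -0.001, -0.001]
top [131.6 233.5] 0 0 0
side [180.3 139.7] 56 180.9 140.8
```

>>> {"name": "drive_tool", "arguments": {"rows": [[0.03,0.01,0.06,0,0,0],[0.06,0.01,0.16,0,0,0],[0.09,0.01,0.27,0,0,0],[0.09,0.01,0.39,0,0,0],[0.09,0.01,0.51,0,0,0],[0.09,0.01,0.63,0,0,0],[0.09,0.01,0.74,0,0,0],[0.09,0.01,0.82,0,0,0],[0.09,0.01,0.86,0,0,0],[0.09,0.01,0.87,0,0,0]]}}

```text
time_s: 53.3
tool_pos: [443.2, 356.6, 41.3]
tool_rot: [[-0.205, 0.979, -0.0], [0.979, 0.205, 0.001], [0.001, -0.0, -1.0]]
force: [0.0, 0.1, 0.1]
grip_width: 87.8
grasp_force: 0.0
```

>>> {"name": "drive_tool", "arguments": {"rows": [[0,0,0,0,0,0],[0,0,0,0,0,0],[0,0,0,0,0,0],[0,0,0,0,0,0],[0,0,0,0,0,0],[0,0,0,0,0,0],[0,0,-0.06,0,0,0],[-0.02,0,-0.2,0,0,0],[-0.09,0,-0.4,0,0,0],[-0.2,0,-0.6,0,0,0]], "jaw": 1}}

```text
time_s: 54.55
tool_pos: [447.6, 336.6, 103.2]
tool_rot: [[-0.205, 0.979, 0.0], [0.979, 0.205, 0.002], [0.002, 0.001, -1.0]]
force: [-0.0, -0.0, -1.2]
grip_width: 29.9
grasp_force: 29.5
```

```bash
python3 - <<'E'
from g import *
o=ctrl.get_obs();print(o["time_s"],o["grasp_force"],o["grip_width"],np.round(o["joints"],1))
P=[528.4,-230.9]
to(rot(106),P+[83+60]); to(rot(106),P+[83])
for y in(145,60): to(rot(y),[460,240,127])
f=(np.array([460,240,101.]),rot(145)); to(rot(106),P+[127],0,f); f=(f[0],rot(60)); to(rot(106),P+[127],0,f)
E
```

```text
54.55 29.46506408162122 29.853951055017326 [ -6.7  41.2 -47.9 105.2  38.7  51.3 -61.2]
[ 528.4 -230.9  117. ] [-5.72, -0.375, -0.148, 0.0, -0.001, -0.023]
[ 528.4 -230.9   57. ] [-5.721, -0.375, 0.452, 0.0, -0.001, -0.023]
[460. 240. 101.] [-0.971, -0.077, 0.02, 0.0, -0.0, -0.24]
[460. 240. 101.] [-0.971, -0.077, 0.02, 0.0, -0.001, 0.233]
[ 528.4 -230.9  101. ] [-3.261, -3.465, 0.0, 0.0, 0.0, 0.217]
[ 528.4 -230.9  101. ] [-3.736, 2.947, 0.0, 0.0, 0.0, -0.256]
```

>>> {"name": "drive_tool", "arguments": {"rows": [[-0.09,-0.01,0,0,0,0],[-0.19,-0.01,0,0,0,0],[-0.29,-0.02,0,0,0,0],[-0.39,-0.03,0,0,0,0],[-0.49,-0.03,0,0,0,0],[-0.59,-0.04,0,0,0,0],[-0.69,-0.05,0,0,0,0],[-0.8,-0.05,0,0,0,0],[-0.9,-0.06,0,0,0,0],[-1,-0.065,0,0,0,0]]}}

```text
time_s: 55.8
tool_pos: [461.5, 237.0, 101.2]
tool_rot: [[-0.205, 0.979, -0.0], [0.979, 0.205, 0.001], [0.001, -0.0, -1.0]]
force: [-0.4, -0.9, -1.0]
grip_width: 29.8
grasp_force: 29.5
```

>>> {"name": "drive_tool", "arguments": {"rows": [[-0.1,-0.01,0,0,0,0],[-0.2,-0.01,0,0,0,0],[-0.3,-0.02,0,0,0,0],[-0.4,-0.03,0,0,0,0],[-0.5,-0.03,0,0,0,0],[-0.6,-0.04,0,0,0,0],[-0.7,-0.05,0,0,0,0],[-0.8,-0.05,0,0,0,0],[-0.9,-0.06,0,0,0,0],[-1,-0.065,0,0,0,0]]}}

```text
time_s: 57.05
tool_pos: [475.6, 137.8, 101.1]
tool_rot: [[-0.205, 0.979, -0.0], [0.979, 0.205, 0.001], [0.001, -0.0, -1.0]]
force: [-0.1, 0.4, -1.6]
grip_width: 30.0
grasp_force: 29.5
```

>>> {"name": "drive_tool", "arguments": {"rows": [[-0.1,-0.01,0,0,0,0],[-0.2,-0.01,0,0,0,0],[-0.3,-0.02,0,0,0,0],[-0.4,-0.03,0,0,0,0],[-0.5,-0.03,0,0,0,0],[-0.6,-0.04,0,0,0,0],[-0.7,-0.05,0,0,0,0],[-0.8,-0.05,0,0,0,0],[-0.9,-0.06,0,0,0,0],[-1,-0.065,0,0,0,0]]}}

```text
time_s: 58.3
tool_pos: [489.8, 38.6, 100.9]
tool_rot: [[-0.205, 0.979, -0.0], [0.979, 0.205, 0.001], [0.001, -0.0, -1.0]]
force: [0.2, 0.0, -1.5]
grip_width: 29.7
grasp_force: 29.5
```

>>> {"name": "drive_tool", "arguments": {"rows": [[-0.1,-0.01,0,0,0,0],[-0.2,-0.01,0,0,0,0],[-0.3,-0.02,0,0,0,0],[-0.4,-0.03,0,0,0,0],[-0.5,-0.03,0,0,0,0],[-0.6,-0.04,0,0,0,0],[-0.7,-0.05,0,0,0,0],[-0.8,-0.05,0,0,0,0],[-0.9,-0.06,0,0,0,0],[-1,-0.065,0,0,0,0]]}}

```text
time_s: 59.55
tool_pos: [503.9, -60.6, 100.8]
tool_rot: [[-0.205, 0.979, -0.0], [0.979, 0.205, 0.001], [0.001, -0.0, -1.0]]
force: [0.3, 0.2, -1.2]
grip_width: 29.5
grasp_force: 29.5
```

>>> {"name": "drive_tool", "arguments": {"rows": [[-0.1,-0.01,0,0,0,-0.002],[-0.2,-0.01,0,0,0,-0.004],[-0.3,-0.02,0,0,0,-0.007],[-0.4,-0.03,0,0,0,-0.01],[-0.5,-0.03,0,0,0,-0.012],[-0.6,-0.04,0,0,0,-0.014],[-0.7,-0.05,0,0,0,-0.016],[-0.8,-0.05,0,0,0,-0.018],[-0.9,-0.06,0,0,0,-0.02],[-1,-0.065,0,0,0,-0.023]]}}

```text
time_s: 60.8
tool_pos: [518.1, -159.8, 100.7]
tool_rot: [[-0.276, 0.961, -0.0], [0.961, 0.276, 0.001], [0.001, -0.0, -1.0]]
force: [-0.3, 0.4, -1.2]
grip_width: 29.8
grasp_force: 29.5
```

```bash
python3 - <<'E'
from g import *
o=ctrl.get_obs();print(o["time_s"],o["grasp_force"],o["grip_width"])
to(rot(106),[528.4,-230.9,83])
E
```

```text
60.8 29.464958284506793 29.813451194731154
[ 528.4 -230.9   57. ] [-0.713, -0.097, 0.436, -0.0, -0.0, 0.0]
```

>>> {"name": "drive_tool", "arguments": {"rows": [[-0.14,-0.02,0,0,0,0],[-0.3,-0.04,0,0,0,0],[-0.46,-0.06,0,0,0,0],[-0.62,-0.08,0,0,0,0],[-0.7,-0.095,0.05,0,0,0],[-0.713,-0.097,0.17,0,0,0],[-0.713,-0.097,0.29,0,0,0],[-0.713,-0.097,0.37,0,0,0],[-0.713,-0.097,0.41,0,0,0],[-0.713,-0.097,0.43,0,0,0]]}}

```text
time_s: 62.05
tool_pos: [528.4, -230.0, 57.4]
tool_rot: [[-0.276, 0.961, -0.0], [0.961, 0.276, 0.001], [0.001, 0.0, -1.0]]
force: [0.2, -0.5, -1.2]
grip_width: 30.2
grasp_force: 29.5
```

>>> {"name": "drive_tool", "arguments": {"rows": [[0,0,0.005,0,0,0],[0,0,0.005,0,0,0],[0,0,0.005,0,0,0],[0,0,0,0,0,0],[0,0,-0.06,0,0,0],[0,0,-0.2,0,0,0],[0,0,-0.4,0,0,0],[0,0,-0.6,0,0,0],[0,0,-0.8,0,0,0],[0.3,0,-1,0,0,0]], "jaw": 0}}

```text
time_s: 63.3
tool_pos: [520.4, -203.5, 159.2]
tool_rot: [[-0.271, 0.963, 0.001], [0.963, 0.271, 0.0], [-0.0, 0.001, -1.0]]
force: [-0.5, 0.9, 0.3]
grip_width: 43.8
grasp_force: 0.0
```

>>> {"name": "drive_tool", "arguments": {"rows": [[0.2,0,0,0,0,0],[0.4,0,0,0,0,0],[0.6,0,0,0,0,0],[0.8,0,0,0,0,0],[1,0,0,0,0,0],[1,0,0,0,0,0],[1,0,0,0,0,0],[1,0,0,0,0,0],[1,0,0,0,0,0],[1,0,0,0,0,0]]}}

```text
time_s: 64.55
tool_pos: [492.6, -105.7, 157.7]
tool_rot: [[-0.275, 0.962, -0.0], [0.962, 0.275, 0.001], [0.001, 0.0, -1.0]]
force: [-0.3, -0.6, -0.6]
grip_width: 44.0
grasp_force: 0.0
```

```bash
python3 - <<'E'
from g import *
from scipy.optimize import least_squares
print(ctrl.get_obs()["time_s"])
a=np.radians(16);R=np.array([[np.cos(a),-np.sin(a)],[np.sin(a),np.cos(a)]])
I={n:ctrl.camera(n) for n in("top","side")}
for nm,P in(("tall",[545.8,-291.5,111]),("short",[563.1,-352,81]),("med",[528.4,-230.9,96]),("ft",[625,-268,111]),("fm",[607.3,-208.2,96]),("fs",[637,-329,81])):
    C={}
    for n,im in I.items():
        q=proj(n,P)[0]; x,y=np.round(q).astype(int); b=im[y-6:y+7,x-6:x+7].min(2)>150; ys,xs=np.nonzero(b)
        if b.sum()>80: C[n]=np.array([xs.mean()+x-6,ys.mean()+y-6])
    if not C: print(nm,"hidden"); continue
    r=least_squares(lambda d:np.concatenate([proj(n,np.add(P,d))[0]-c for n,c in C.items()]+[[d[2]*.01]]),[0,0,0]); w=np.add(P,r.x)
    print(nm,list(C),"row xy",((w[:2]-[582.3,-281])@R).round(1),"dz",r.x[2].round(1))
E
```

```text
64.55
tall ['side'] row xy [-37.5  -0.7] dz 0.0
short ['side'] row xy [-38.2 -63.9] dz -0.0
med ['side'] row xy [-39.5  62.1] dz -0.0
ft ['side'] row xy [44.7 -0.9] dz -0.0
fm ['side'] row xy [43.9 62.5] dz -0.0
fs ['top', 'side'] row xy [ 41.4 -61.5] dz -0.7
```

All six props show at their rows' expected places and heights, so I'm handing in.

```bash
python3 -c "
from cell import ctrl;print(ctrl.hand_in())"
```

```text
the job is handed in; nothing more can be done
None
```

I handed the job in at 64.6 s: all three stray props stand in their rows in front of the first props, and the tall one stood by itself on the slab before I placed it. `hand_in()` gave no verdict, so the result rests on my final camera check (mostly the side view), and I did not re-measure the vase, jar and brush at the end.

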